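Hang the sample tray at the craft stall

TASK

Take the steel S-hook out of its wooden holder and hang it from the stall's wooden rail, down in the rail's one narrow groove: feel for the groove by sliding the hook lightly along the rail, and let go once it has dropped in. Then hang the wooden sample tray by its handle bar in the hook's lower curl, so that the tray hangs level and still, with the hook still in the groove. Be gentle: do not press the hook hard on the rail or the tray hard on the hook, do not let either fall, and leave the jar, the bottle and the bowl where they are.

Things in the scene. Friction and masses are not known exactly. Their poses are not given: they have to be found in the camera images.
- stand: Fixed, rigid display stand: two dark wooden posts (24 mm square; heads 44 x 30 x 50 mm, up to z = 290 mm; feet 100 x 40 x 20 mm) at y = -180 and +180 mm of the stand, carrying a level pale wooden rail along the stand's y axis. Origin on the table, midway between the posts; rail axis 265 mm above it. The robot looks along the stand's +x.
- rail_mid (a point): On the rail's axis, midway between the posts. The rail is round, 18 mm thick, rigid. It has one turned groove all round, 12 mm wide, 4 mm deep (10 mm core). The groove is NOT measured: its middle lies anywhere within 40 mm of this point along the rail (stand's y). A hook slid along the rail under 2 to 4 N drops 4 mm when it gets there.
- hook: Steel S-hook of 8 mm round rod, 138 mm tall, 48 mm wide, 80 to 130 g, in its own x-z plane, z up; rigid. Origin at its underside, mid-width. It stands upright with the lower curl in the holder's slot. Lower curl: half circle of centreline radius 20 mm about z = 24 mm, open upward, free tip at x = -20 mm, z = 24 mm (robot's side); the other side, x = +20 mm, goes on into the shank.
- hook_crown (a point): Centre of the rod at the top of the hook's upper curl (x = 0, z = 134 mm of the hook). Upper curl: half circle of centreline radius 20 mm (32 mm clear) about z = 114 mm, open downward, free tip at x = +20 mm; its x = -20 mm side joins the slanting shank and is the place to pinch (along y). On the full rail this point is 13 mm over the rail's axis, in the groove 9 mm.
- hook_seat (a point): Centre of the hook's rod at the bottom of the lower curl (x = 0, z = 4 mm in the hook's frame); a bar hung there has its axis 8 mm above this point.
- holder: Fixed dark wooden block, 80 x 70 x 50 mm, with a slot in its top 51 mm (along its x) by 11 mm and 44 mm deep, in which the hook stands; origin under its centre, on the table.
- tray: Small open pale wooden tray, 90 (x) x 130 (y) x 45 mm high, walls 6 mm, 140 to 280 g, rigid. Origin under the middle of the box. From the middle of its robot-side (-x) wall a wooden lug sticks out 45 mm. A rigid upright handle of 8 mm round steel rod stands on it: legs at y = -62 and +62 mm, joined by a straight level bar along y, over the centre of mass.
- tray_bar (a point): Middle of the tray's handle bar, on its axis: x = -7 mm, z = 115 mm in the tray's frame. Same axes as the tray (y along the bar).
- honey_jar: Bystander: amber jar, 68 mm in diameter, 85 mm high, origin under its centre.
- sauce_bottle: Bystander: amber bottle, 56 mm in diameter, 160 mm high, origin under its centre.
- gourd_bowl: Bystander: dark bowl, 100 mm in diameter, 45 mm high, origin under its centre.
- tray_lug (a point): Middle of the top of the tray's lug, the place to pinch (across y): the lug is 45 (x) x 14 (y) x 30 mm high, its top level with the tray's rim; this point is at x = -67.5 mm, z = 45 mm in the tray's frame.

How it is judged:
By the outcome, as a careful person would: the job done as asked, in the order asked, and still so for the second after the job is handed in, with the robot touching nothing.
It also fails if it takes over 67 s, if anything falls off the work surface, if the arm or the gripper's body presses on something with over 40 N, if the wrist force passes 120 N, or if a joint passes its speed limit or range.

ROBOT

A 6-joint arm with a two-finger parallel gripper is mounted at the origin on the work surface. World frame = base frame: x ahead of the robot, y to its left, z up, the work surface at z = 0. Lengths are in m, angles in rad, forces in N, time in s.
With the tool pointing down it reaches from about 0.375 to 0.9 m from the base axis. Payload 3.1 kg.
Tool frame: the origin (TCP) lies between the finger pads; the fingertips stand manip.finger_overhang ahead of it and the grasp point (between the pads) lies 5 mm behind it (manip.finger_overhang is the distance from the TCP to the fingertips, in m); z points along the fingers, y is the line along which they close (so a half turn about z gives the same grasp; the last joint's range is limited). The gripper opens to 85 mm and grips with 20 to 120 N. Pads are 22 mm wide; open, the fingers measure 114 mm over their backs; the gripper's body (76 mm by 85 mm) begins 54 mm behind the grasp point. The pads swing forward as they close: fully open they stand 13 mm farther back than shut.
Start: joints at [1.119, 0.527, 1.433, -0, 1.181, -0.178], TCP at [0.169, 0.602, 0.245] pointing down, gripper open.
Joint ranges: [-3.08, 3.08], [-0.75, 2.2], [0.22, 2.44], [-1.43, 4.57], [0, 2.65], [-2.85, 2.85]. Speed limits (rad/s): [2.79, 2.79, 3.14, 3.14, 3.14, 3.14].

INTERFACE

Orientations are given as a unit quaternion [x, y, z, w].
In Python, from station import manip gives the robot as it stands.
- The arm moves only by the tool drive_tool, never from a script. Its argument "plan" is a list of rows, each a list of 7 numbers: the shift along the tool's x, y, z in m, then the turn, a rotation vector about the tool's x, y, z in degrees, then the opening, from -1 (shut) to 1 (fully open). In form: [[x, y, z, wx, wy, wz, gripper], ...]. A call has 1 to 10 rows; each row shifts and turns the commanded pose from where the row before left it, along the tool's axes as they then stand; what a row does not reach is not made up. A row lasts 1/10 s, in which the tool goes at most 50 mm and 8.59 degrees, less where a joint would pass 70% of its speed; a pose out of reach is approached as far as the arm can. A call is refused whole if a number of a shift passes 0.05 or a number of a turn 8.59, either way. A call with a gripper value outside its range is refused whole. The fingers move at their own pace and stop on an object; "newtons" is the grip in N (left out, the last holds). Time passes only in rows, so rows that do not move let the fingers close. It gives the time, the measured TCP pose, the force, the opening and the grip force at its end, in the units of the state.
- manip.sense(): the state, without advancing time (a new reading comes with each control period).
- manip.snapshot(name): name is "side" or "top" or "wrist"; returns a dict with "image" (420x560x3 uint8, red, green, blue), "z_map" (420x560 float32, m along the optical axis (not along the pixel's ray), 0 where there is no reading), "fov_y" (degrees; the focal length in pixels is half the picture's height over the tangent of half this angle, whatever the lens; pixels are square), "cx", "cy" (the principal point, pixels), "extrinsics" (4x4, takes a point from camera to world coordinates); the wrist camera has in their place "mount" (4x4, takes a point from camera to tool coordinates, whose origin is the TCP and whose axes are the flange's). Camera axes: x right, y up, looking along -z (the intrinsics and any distortion apply to the point x, -y, -z); pixel columns grow to the right and rows downward; lengths in m; the calibration is good to about 2 mm. A picture is of the moment at which its call begins: read the wrist's pose just before it.
- manip.sign_off(): hands the job in; it is judged then, once.
The state is a dict: "t": time; "q": joint angles; "qd": joint speeds; "tau": joint torques, N m; "tcp_pos": TCP position; "tool_rot": TCP orientation; "force": force on the tool from outside, world axes, zero at the start; "ft_torque": the same for the moment, N m; "finger_gap": opening from 0.0 (shut) to 1.0 (fully open); "gripper_force": force on a finger pad.
Only numpy, scipy, OpenCV 4.12 (cv2) and the standard library are available. Lean on these libraries where they do the work, as an engineer would, in place of code of your own. Each camera call takes 0.05 s, during which the arm holds its last target. There are 200 camera calls.

## Working session

There is one attempt and no reset: what is moved stays moved. The work goes in short steps, Python scripts to look and compute and a tool call to move; the robot and the scene stay as the last step left them, time stands still between calls to the robot, and variables do not carry over. Pictures are saved under pics/ and viewed, at most 10 in all, crops included, and the job is handed in when it is done.

Besides the shell and the picture viewer there is one more tool, called as a command line: name --pt "numbers of a row" for each row, then --argument value for the rest. drive_tool: Moves the arm, as the interface text tells. Its arguments: {"type":"object","properties":{"plan":{"type":"array"},"newtons":{"type":"number"}},"required":["plan"]}

```bash
mkdir -p pics; ls; cat > h.py <<'E'
import numpy as np, cv2
from scipy.spatial.transform import Rotation as R
from station import manip
def cloud(s,T=None):
    z=s["z_map"];h,w=z.shape;f=h/2/np.tan(np.radians(s["fov_y"])/2)
    v,u=np.mgrid[:h,:w]
    P=np.stack([(u-s["cx"])/f*z,-(v-s["cy"])/f*z,-z],-1)
    T=s["extrinsics"] if T is None else T
    T=np.array(T)
    return P@T[:3,:3].T+T[:3,3], z>0
E
python3 - <<'E'
from h import *
s=manip.sense();print({k:np.round(v,3) for k,v in s.items()},manip.finger_overhang)
ims=[]
for n in("side","top"):
    c=manip.snapshot(n);np.savez(n+".npz",**c);print(n,[k for k in c],c["fov_y"],c["cx"],c["cy"],np.round(c["extrinsics"],3).tolist(),(c["z_map"]>0).mean())
    cv2.imwrite(f"pics/{n}0.png",c["image"][...,::-1])
E
```

```text
pics
{'t': np.float64(0.0), 'q': array([ 1.118,  0.528,  1.434, -0.   ,  1.181, -0.179]), 'qd': array([ 0.001, -0.001, -0.001, -0.   , -0.003,  0.   ]), 'tau': array([-1.0000e-03, -4.4235e+01, -1.7803e+01, -0.0000e+00,  8.0000e-03,
        0.0000e+00]), 'tcp_pos': array([0.169, 0.601, 0.244]), 'tool_rot': array([ 0.136,  0.991, -0.001, -0.   ]), 'force': array([-0.335, -0.518, -0.617]), 'ft_torque': array([-0.028, -0.044,  0.015]), 'gripper_force': np.float64(0.0), 'finger_gap': np.float64(0.997)} 0.014
side ['image', 'z_map', 'fov_y', 'cx', 'cy', 'extrinsics'] 52.068274121212994 277.21018684394426 202.08941953949926 [[0.767, 0.439, -0.469, 0.057], [-0.642, 0.532, -0.552, -0.543], [0.007, 0.724, 0.689, 0.872], [0.0, 0.0, 0.0, 1.0]] 0.9959778911564626
top ['image', 'z_map', 'fov_y', 'cx', 'cy', 'extrinsics'] 52.53865238904106 276.26508320550545 208.24295598065217 [[0.006, 0.999, -0.045, 0.443], [-1.0, 0.005, -0.008, -0.017], [-0.008, 0.045, 0.999, 1.466], [0.0, 0.0, 0.0, 1.0]] 0.9961394557823129
```

View pics/side0.png

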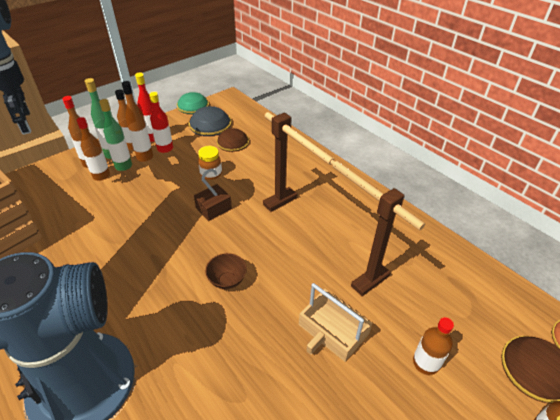

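View pics/top0.png

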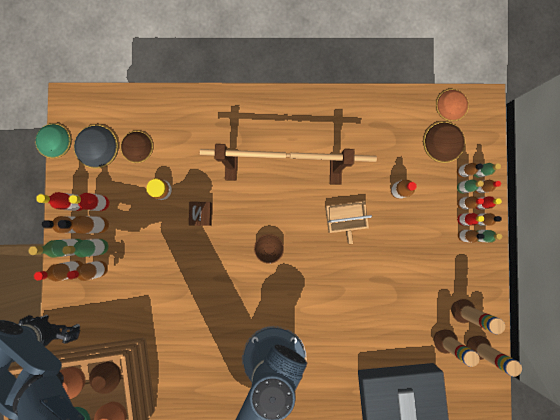

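The side picture shows the holder and hook at about (213,200), the bowl at (226,270), the tray at (335,325) and the stand at right. The top picture shows the holder at (201,213), the tray at (348,215), and the rail from (200,152) to (377,158) with the post heads at (230,152) and (345,157). Next I measure these from depth.

```bash
python3 - <<'E'
from h import *
def fit(n,P,m,lab):
    p=P[m]
    if len(p)<5: print(n,lab,len(p));return
    r=cv2.minAreaRect(p[:,:2].astype(np.float32)*1000)
    print(n,lab,len(p),"mean",np.round(p.mean(0)*1000,1),"rect",np.round(r[0],1),np.round(r[1],1),round(r[2],2))
for n in("top","side"):
    d=np.load(n+".npz");P,ok=cloud(d);x,y,z=P[...,0],P[...,1],P[...,2]
    im=d["image"].astype(int)
    box=lambda a,b,c,e,f,g:ok&(x>a)&(x<b)&(y>c)&(y<e)&(z>f)&(z<g)
    print(n,"table z",np.median(z[box(.35,.45,-.1,.1,-.03,.03)]))
    fit(n,P,box(.5,.85,-.35,.35,.262,.282),"rail")
    m=box(.5,.85,-.35,.35,.262,.282); p=P[m]
    a=np.polyfit(p[:,1],p[:,0],1);print(" rail x=%.4f y+%.4f"%tuple(a))
    fit(n,P,box(.5,.85,-.35,0,.284,.30),"headR");fit(n,P,box(.5,.85,0,.35,.284,.30),"headL")
    fit(n,P,box(.4,.62,.08,.33,.044,.056),"holdertop")
    fit(n,P,box(.4,.62,.1,.30,.066,.16),"hook");
    fit(n,P,box(.4,.62,.1,.30,.125,.16),"hookcrown")
    fit(n,P,box(.4,.65,-.3,-.05,.035,.05),"trayrim")
    fit(n,P,box(.4,.65,-.3,-.05,.105,.125),"traybar")
    fit(n,P,box(.35,.5,-.1,.2,.02,.06),"bowl")
    fit(n,P,box(.5,.65,.2,.4,.075,.1),"jar"); fit(n,P,box(.5,.65,-.45,-.25,.05,.18),"bottle")
d=np.load("top.npz")["image"][...,::-1];e=np.load("side.npz")["image"][...,::-1]
A=cv2.resize(d[180:240,170:250],(400,300),interpolation=2);B=cv2.resize(d[190:250,310:390],(400,300),interpolation=2)
C=cv2.resize(e[130:220,170:290],(400,300),interpolation=2);D=cv2.resize(e[280:370,280:400],(400,300),interpolation=2)
cv2.imwrite("pics/c1.png",np.vstack([np.hstack([A,B]),np.hstack([C,D])]))
E
```

```text
top table z 0.001827270772254419
top rail 1002 mean [646.5 -39.2 272.4] rect [646.1 -39.3] [497.9  41.7] 88.01
 rail x=0.0346 y+0.6479
top headR 167 mean [ 641.2 -207.4  290.2] rect [ 641.1 -207.9] [30.7 42.5] 88.57
top headL 166 mean [653.7 150.8 290.3] rect [653.3 150.7] [28.6 43.3] 89.84
top holdertop 390 mean [488.8 250.   50.8] rect [487.9 251.4] [77.  70.8] 0.32
top hook 53 mean [486.5 251.3 122.8] rect [486.9 251.6] [ 7.2 44.4] 88.27
top hookcrown 36 mean [487.4 251.6 137.4] rect [486.9 251.6] [ 7.2 44.4] 88.27
top trayrim 240 mean [ 476.1 -230.8   44. ] rect [ 522.7 -236.7] [128.2 240.1] 87.73
top traybar 109 mean [ 491.4 -234.7  117.7] rect [ 559.1 -228.4] [183.1 121.7] 7.24
top bowl 250 mean [388.4  20.   35. ] rect [385.4  20. ] [96.9 70.8] 89.93
top jar 198 mean [570.1 381.2  85.8] rect [570.8 379.2] [56.3 40.4] 1.76
top bottle 315 mean [ 569.1 -412.3  112.5] rect [ 543.8 -373.2] [ 54.  160.9] 30.9
side table z 0.001789221066553548
side rail 1516 mean [642.  -77.5 271.5] rect [648.5 -39.8] [500.7  45.4] 87.95
 rail x=0.0371 y+0.6449
side headR 251 mean [ 639.4 -210.7  290. ] rect [ 642.  -209.5] [30.5 44.7] 89.78
side headL 148 mean [652.6 146.7 290.1] rect [654.1 148.7] [29.9 46.1] 87.91
side holdertop 497 mean [486.9 247.2  50.6] rect [488.5 249.8] [73.5 81.9] 87.74
side hook 110 mean [485.  249.7 118.4] rect [488.5 250.8] [46.  11.6] 0.72
side hookcrown 60 mean [487.4 250.1 136.6] rect [488.7 251.1] [45.5 11. ] 0.71
side trayrim 680 mean [ 471.2 -234.5   44.1] rect [ 523.6 -236.2] [127.4 247. ] 89.78
side traybar 310 mean [ 511.6 -233.1  117.5] rect [ 539.8 -208.3] [189.5 115.7] 24.75
side bowl 547 mean [390.8  31.7  34.8] rect [386.8  18.6] [ 73.  100.3] 0.19
side jar 190 mean [568.5 378.2  84.6] rect [570.1 378.3] [59.7 42.8] 1.01
side bottle 1138 mean [ 559.9 -426.2  108.1] rect [ 569.  -423.3] [49.7 54. ] 11.82
```

View pics/c1.png

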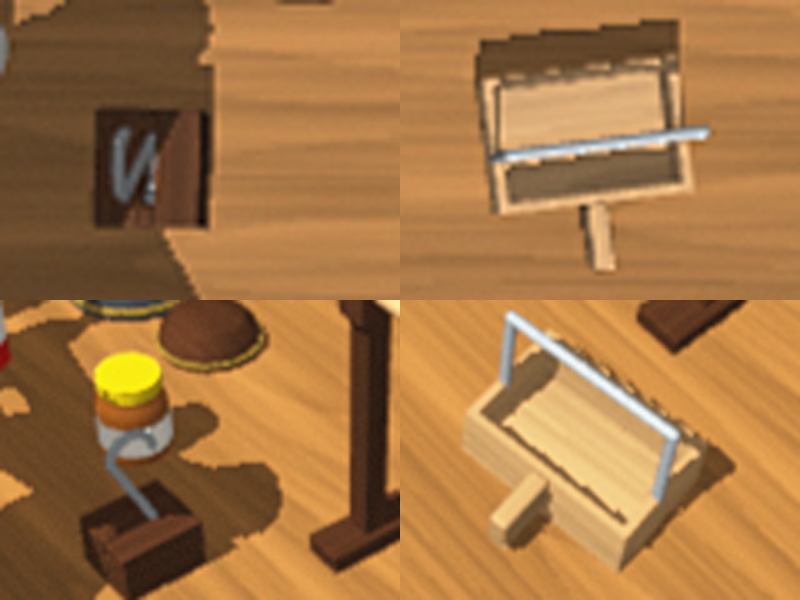

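Crops: the hook stands close to the world x axis with its crown towards the robot side, and the tray is turned slightly with its lug towards the robot. This last measuring pass refines yaw, tray and groove hint, and works out the first move.

```bash
cat >> h.py <<'E'
def rot(yaw,tilt):  # tool y = world y turned by yaw(deg); tool z down, leaning ahead by tilt(deg)
    y=np.radians(yaw);t=np.radians(tilt)
    Y=np.array([-np.sin(y),np.cos(y),0]);X0=np.array([np.cos(y),np.sin(y),0])
    Z=np.sin(t)*X0-np.cos(t)*np.array([0,0,1]);return np.stack([np.cross(Y,Z),Y,Z],1)
def st():
    s=manip.sense();return s,np.array(s["tcp_pos"]),R.from_quat(s["tool_rot"]).as_matrix()
def go(tcp,Rt):
    s,p,Rc=st()
    print("turn(deg)",np.round(R.from_matrix(Rc.T@Rt).as_rotvec(degrees=True),2),
      "shift now-axes mm",np.round(Rc.T@(tcp-p)*1000,1),"in target axes",np.round(Rt.T@(tcp-p)*1000,1),"| world",np.round((tcp-p)*1000,1))
E
python3 - <<'E'
from h import *
for n in("top","side"):
    d=np.load(n+".npz");P,ok=cloud(d);x,y,z=P[...,0],P[...,1],P[...,2];im=d["image"].astype(int)
    box=lambda a,b,c,e,f,g:ok&(x>a)&(x<b)&(y>c)&(y<e)&(z>f)&(z<g)
    rect=lambda p:cv2.minAreaRect(p[:,:2].astype(np.float32)*1000)
    m=box(.4,.6,-.34,-.12,.105,.13);p=P[m];r=rect(p);print(n,"bar",[np.round(v,1) for v in r],np.median(p[:,2]),len(p),"slope",np.polyfit(p[:,1],p[:,0],1))
    m=box(.4,.6,-.34,-.12,.038,.05);r=rect(P[m]);print(n,"tray rim",[np.round(v,1) for v in r])
    p=P[box(.4,.465,-.34,-.15,.04,.05)];w=p[:,0]<.435;print(n," lug pts",len(p),[np.round(v,1) for v in rect(p[w])],np.polyfit(p[w][:,0],p[w][:,1],1))
    p=P[box(.44,.53,.2,.3,.066,.15)];print(n,"hook",[np.round(v,1) for v in rect(p)],"slope dy/dx",np.polyfit(p[:,0],p[:,1],1)[0],"maxz",p[:,2].max())
    for a,b in((.066,.09),(.09,.11),(.11,.125),(.125,.15)):
        q=p[(p[:,2]>a)&(p[:,2]<b)]
        if len(q):print("   z",a,b,np.round(q.mean(0)*1000,1),len(q))
    # groove: rail height/width vs y
    m=box(.62,.68,-.1,.04,.255,.285);p=P[m]
    b=np.arange(-.08,.025,.006)
    for lo in b:
        q=p[(p[:,1]>=lo)&(p[:,1]<lo+.006)]
        if len(q):print("   g %.0f n%d zmax %.1f xr %.1f"%(lo*1000+3,len(q),q[:,2].max()*1000,np.ptp(q[:,0])*1000),end=";")
    print()
Rt=rot(0,25)
gp=np.array([.488-.0175-.0046,.251,.1085-.002])  # grasp point on shank, 5 mm back of rod
go(gp+Rt[:,2]*.005-Rt[:,2]*.08,Rt)
E
```

```text
top bar [array([ 472.4, -242.6]), array([  7.8, 128. ]), np.float64(7.4)] 0.1189395990465777 104 slope [-0.13012704  0.44099479]
top tray rim [array([ 463.1, -244.1]), array([122.5, 131. ]), np.float64(7.4)]
top  lug pts 129 [array([ 417.2, -221.5]), array([29.9, 73.5]), np.float64(0.3)] [ 1.42512691 -0.83637657]
top hook [array([486.9, 251.6]), array([ 7.2, 44.4]), np.float64(88.3)] slope dy/dx -0.02199439985594862 maxz 0.1486333937878408
   z 0.066 0.09 [491.4 250.2  76. ] 7
   z 0.09 0.11 [483. 251.  96.] 6
   z 0.11 0.125 [475.3 250.3 114.1] 4
   z 0.125 0.15 [487.4 251.6 137.4] 36
   g -77 n12 zmax 278.8 xr 13.5;   g -71 n12 zmax 276.4 xr 13.8;   g -65 n13 zmax 279.2 xr 14.3;   g -59 n16 zmax 277.5 xr 15.1;   g -53 n12 zmax 276.7 xr 13.9;   g -47 n12 zmax 278.3 xr 14.3;   g -41 n6 zmax 274.3 xr 6.0;   g -35 n6 zmax 271.9 xr 5.8;   g -29 n14 zmax 276.8 xr 17.0;   g -23 n14 zmax 279.6 xr 17.2;   g -17 n13 zmax 274.4 xr 14.7;   g -11 n17 zmax 279.5 xr 14.5;   g -5 n12 zmax 277.0 xr 14.6;   g 1 n12 zmax 277.8 xr 13.8;   g 7 n12 zmax 275.2 xr 14.6;   g 13 n12 zmax 277.2 xr 14.3;   g 
[... 673 characters left out ...]
n20 zmax 275.6 xr 12.4;   g -71 n17 zmax 276.0 xr 11.7;   g -65 n22 zmax 276.4 xr 15.2;   g -59 n16 zmax 276.4 xr 11.8;   g -53 n17 zmax 276.5 xr 15.2;   g -47 n13 zmax 275.7 xr 13.8;   g -41 n8 zmax 271.6 xr 9.3;   g -35 n19 zmax 274.6 xr 17.6;   g -29 n23 zmax 277.2 xr 16.0;   g -23 n15 zmax 275.8 xr 10.9;   g -17 n19 zmax 276.2 xr 17.6;   g -11 n18 zmax 275.7 xr 13.4;   g -5 n16 zmax 276.3 xr 14.1;   g 1 n15 zmax 276.0 xr 13.1;   g 7 n16 zmax 277.5 xr 14.6;   g 13 n14 zmax 276.0 xr 13.8;   g 19 n16 zmax 278.0 xr 11.8;   g 25 n18 zmax 275.8 xr 13.0;
turn(deg) [ -3.53 -24.88 -15.42] shift now-axes mm [-350.3 -265.2   70.3] in target axes [-211.1 -350.2  175.6] | world [ 265.5 -350.2  -69.9]
```

drive_tool --pt "0 0 0 -0.88 -6.22 -3.86 1" --pt "0 0 0 -0.88 -6.22 -3.86 1" --pt "0 0 0 -0.88 -6.22 -3.86 1" --pt "0 0 0 -0.88 -6.22 -3.86 1" --pt "-0.021 -0.035 0.017 0 0 0 1" --pt "-0.021 -0.035 0.017 0 0 0 1" --pt "-0.021 -0.035 0.017 0 0 0 1" --pt "-0.021 -0.035 0.017 0 0 0 1" --pt "-0.021 -0.035 0.017 0 0 0 1" --pt "-0.021 -0.035 0.017 0 0 0 1" --newtons 60

```text
t: 1.1
tcp_pos: [0.3269, 0.3904, 0.2056]
tool_rot: [-0.0, 0.976, 0.001, 0.217]
force: [1.2, -0.7, 0.4]
finger_gap: 1.0
gripper_force: 0.0
```

drive_tool --pt "-0.021 -0.035 0.017 0 0 0 1" --pt "-0.021 -0.035 0.017 0 0 0 1" --pt "-0.021 -0.035 0.017 0 0 0 1" --pt "-0.021 -0.035 0.017 0 0 0 1" --pt "0 0 0 0 0 0 1" --pt "0 0 0 0 0 0 1"

```text
t: 1.7
tcp_pos: [0.4318, 0.2507, 0.1793]
tool_rot: [0.002, 0.976, 0.0, 0.216]
force: [-0.3, -0.1, 0.2]
finger_gap: 1.0
gripper_force: 0.0
```

```bash
python3 - <<'E'
from h import *
s,p,Rc=st();print(s["t"],p,s["force"])
c=manip.snapshot("wrist");T=np.eye(4);T[:3,:3]=Rc;T[:3,3]=p
P,ok=cloud(c,T@np.array(c["mount"]))
m=ok&(abs(P[...,0]-.488)<.05)&(abs(P[...,1]-.25)<.05)&(P[...,2]>.07)&(P[...,2]<.16)
q=P[m];print(len(q))
for a,b in((.07,.08),(.08,.09),(.09,.1),(.1,.11),(.11,.12),(.12,.13),(.13,.15)):
    w=q[(q[:,2]>a)&(q[:,2]<b)]
    if len(w):print(a,np.round(w.mean(0)*1000,1),np.round(w.min(0)*1000,1),np.round(w.max(0)*1000,1),len(w))
cv2.imwrite("pics/w1.png",c["image"][...,::-1])
Rt=rot(-1,25)
gp=np.array([.488-.0175-.0046,.251,.1125]);go(gp+Rt[:,2]*.005,Rt)
E
```

```text
1.7 [0.43178714 0.25069159 0.17932752] [-0.28824922 -0.05016049  0.23106995]
886
0.07 [485.6 253.5  75.1] [482.7 249.6  70. ] [490.5 257.3  80. ] 44
0.08 [481.  253.3  85.3] [478.  249.7  80.6] [485.5 257.1  89.5] 42
0.09 [476.6 253.2  95.1] [473.5 249.8  90. ] [481.2 257.   99.9] 51
0.1 [472.3 253.7 105.1] [469.5 249.9 100. ] [476.6 257.5 109.6] 60
0.11 [467.7 253.6 115.8] [465.2 250.  110. ] [472.  257.8 119.9] 80
0.12 [467.5 253.9 125.5] [465.2 250.1 120.1] [471.7 257.7 129.9] 163
0.13 [479.3 253.7 138.2] [467.6 249.9 130. ] [499.2 257.6 143.7] 446
turn(deg) [0.49 0.01 0.84] shift now-axes mm [-3.2 -0.9 80.4] in target axes [-3.2 -0.2 80.4] | world [ 36.9  -0.8 -71.5]
```

View pics/w1.png

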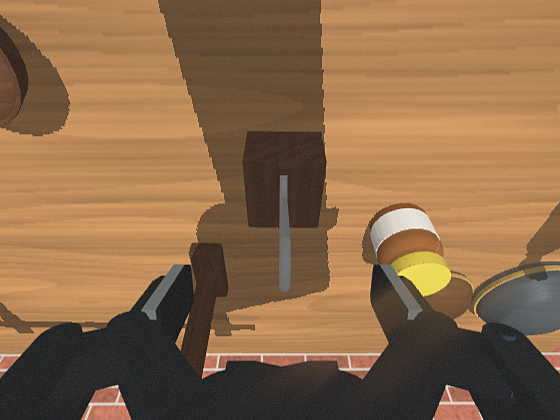

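The wrist picture shows the hook's rod from (283,178) to (286,290), midway between the pads at about columns 190 and 372. I go in and grip.

drive_tool --pt "-0.001 0 0.02 0 0 0 1" --pt "-0.001 0.001 0.02 0 0 0 1" --pt "-0.001 0 0.02 0 0 0 1" --pt "-0.001 0 0.02 0 0 0 1" --pt "0 0 0 0 0 0 0" --pt "0 0 0 0 0 0 -1" --pt "0 0 0 0 0 0 -1" --pt "0 0 0 0 0 0 -1" --pt "0 0 0 0 0 0 -1" --pt "0 0 0 0 0 0 -1" --newtons 60

```text
t: 2.75
tcp_pos: [0.4689, 0.253, 0.1097]
tool_rot: [-0.0, 0.976, 0.001, 0.217]
force: [-1.5, -0.6, 3.0]
finger_gap: 0.072
gripper_force: 58.5
```

drive_tool --pt "0 0 0 0 0 0 -1" --pt "0 0 0 0 0 0 -1" --pt "0 0 0 0 0 0 -1"

```text
t: 3.05
tcp_pos: [0.4691, 0.2529, 0.1096]
tool_rot: [0.0, 0.976, 0.001, 0.217]
force: [-1.3, -0.3, 6.9]
finger_gap: 0.074
gripper_force: 58.7
```

drive_tool --pt "-0.0042 0 -0.0091 0 0 0 -1" --pt "-0.0042 0 -0.0091 0 0 0 -1" --pt "-0.0042 0 -0.0091 0 0 0 -1" --pt "-0.0042 0 -0.0091 0 0 0 -1" --pt "-0.0085 0 -0.0181 0 0 0 -1" --pt "-0.0085 0 -0.0181 0 0 0 -1" --pt "-0.0127 0 -0.0272 0 0 0 -1" --pt "-0.0127 0 -0.0272 0 0 0 -1" --pt "-0.0127 0 -0.0272 0 0 0 -1" --pt "0 0 0 0 0 0 -1"

```text
t: 4.05
tcp_pos: [0.4708, 0.2537, 0.2833]
tool_rot: [0.0, 0.975, 0.003, 0.221]
force: [0.7, 0.0, -1.3]
finger_gap: 0.073
gripper_force: 58.7
```

```bash
cat > hk.py <<'E'
from h import *
def hook(pic=None):
    s,p,Rc=st()
    for n in("side","top"):
        c=manip.snapshot(n);P,ok=cloud(c);im=c["image"].astype(int)
        sat=im.max(2)-im.min(2)
        L=(P-p)   # around tool
        m=ok&(abs(L[...,1])<.02)&(abs(L[...,0])<.08)&(L[...,2]<.06)&(L[...,2]>-.12)&(sat<45)&(im.max(2)>60)
        q=L[m]*1000
        for a in range(-120,60,20):
            w=q[(q[:,2]>a)&(q[:,2]<a+20)]
            if len(w)>2:print(n,a,"mean",np.round(w.mean(0),1),"xr",np.round([w[:,0].min(),w[:,0].max()],1),len(w))
        if pic:cv2.imwrite(f"pics/{pic}{n}.png",c["image"][...,::-1])
E
python3 - <<'E'
from hk import *
s,p,Rc=st();print(s["t"],p,s["force"]);hook("l")
c=cv2.imread("pics/lside.png");cv2.imwrite("pics/lcrop.png",cv2.resize(c[60:240,130:370],(800,600),interpolation=2))
E
```

```text
4.05 [0.47082286 0.25372921 0.28334538] [ 0.66259737  0.02624554 -1.31027693]
side -100 mean [ 21.   -1.9 -90.1] xr [-1.3 38.9] 33
side -80 mean [ 24.1  -3.9 -71.7] xr [-0.9 39.7] 17
side -60 mean [ 28.6  -3.2 -51. ] xr [23.3 33.7] 15
side -40 mean [ 19.7  -3.9 -30.2] xr [13.2 26.7] 20
side -20 mean [ 2.7 -8.7 -7.8] xr [-10.7  17.3] 31
side 0 mean [13.6 -6.4  9.7] xr [-18.9  44.3] 26
side 20 mean [25.6 -3.9 29.7] xr [-23.   42.4] 44
side 40 mean [-40.7 -12.8  49.8] xr [-42.2 -38.5] 5
top -120 mean [  19.1    1.9 -102. ] xr [14.1 26.2] 3
top -100 mean [ 16.7  -2.  -92.9] xr [-1.5 37.6] 27
top -80 mean [ 35.5  -2.5 -69.4] xr [30.4 40.1] 10
top -60 mean [ 27.3  -2.1 -48.1] xr [23.6 29.9] 6
top -40 mean [ 18.5  -1.7 -30.2] xr [14.2 23.4] 8
top -20 mean [ 7.9 -6.9 -8.2] xr [-3.1 14.1] 9
top 0 mean [ 7.1 -1.9 10.9] xr [-3.7 40.3] 19
top 20 mean [15.2 -1.  27.3] xr [-4.  40.2] 47
```

View pics/lcrop.png

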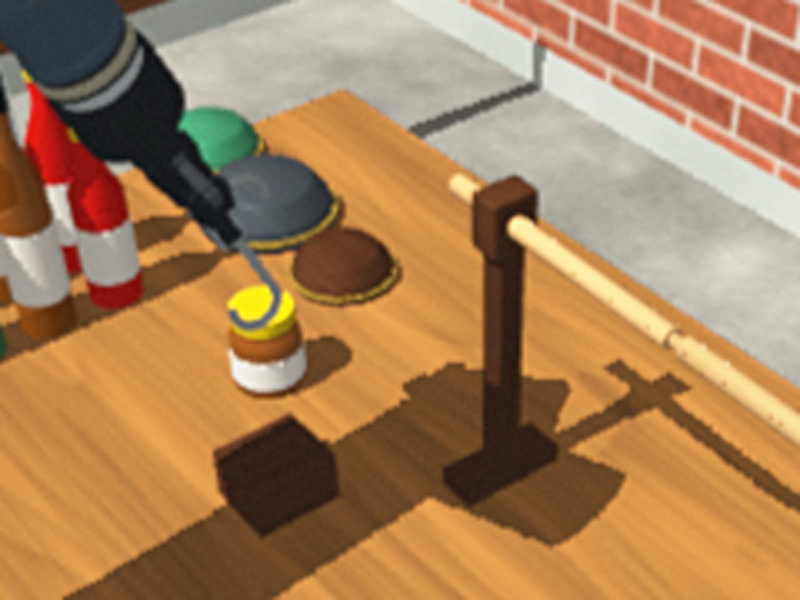

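The crop shows the hook held upright under the gripper, from about (245,250) to (270,325), out of the empty holder; the groove shows at (675,338).

```bash
python3 - <<'E'
from h import *
s,p,Rc=st();print(p,s["force"],s["tool_rot"])
go(np.array([.6285,-.006,.284]),rot(-2,25))
E
```

```text
[0.46819633 0.25252087 0.27896888] [-0.89321533 -0.48516692 -0.63835546] [2.23683501e-04 9.76227898e-01 7.78224105e-04 2.16745092e-01]
turn(deg) [0.93 0.03 1.77] shift now-axes mm [-147.6 -258.5   62.9] in target axes [-155.5 -252.8   67. ] | world [ 160.3 -258.5    5. ]
```

drive_tool --pt "0 0 0 0.93 0.03 1.77 -1" --pt "-0.0173 -0.0281 0.0074 0 0 0 -1" --pt "-0.0173 -0.0281 0.0074 0 0 0 -1" --pt "-0.0173 -0.0281 0.0074 0 0 0 -1" --pt "-0.0173 -0.0281 0.0074 0 0 0 -1" --pt "-0.0173 -0.0281 0.0074 0 0 0 -1" --pt "-0.0173 -0.0281 0.0074 0 0 0 -1" --pt "-0.0173 -0.0281 0.0074 0 0 0 -1" --pt "-0.0173 -0.0281 0.0074 0 0 0 -1" --pt "-0.0173 -0.0281 0.0074 0 0 0 -1"

```text
t: 5.15
tcp_pos: [0.6267, -0.0063, 0.2805]
tool_rot: [0.017, 0.977, -0.002, 0.212]
force: [-16.2, 9.9, -1.9]
finger_gap: 0.072
gripper_force: 60.0
```

drive_tool --pt "0 0 0 0 0 0 -1" --pt "0 0 0 0 0 0 -1" --pt "0 0 0 0 0 0 -1"

```text
t: 5.45
tcp_pos: [0.6268, -0.0052, 0.2818]
tool_rot: [0.017, 0.977, -0.003, 0.213]
force: [-2.4, -1.9, -4.0]
finger_gap: 0.075
gripper_force: 60.3
```

```bash
cat >> hk.py <<'E'
def curls(yr=-29.0):  # hook lower curl and upper-arc position versus the rail axis, side+top depth
    s,p,Rc=st();print("t",s["t"],"tcp",np.round(p*1000,1),"F",np.round(s["force"],2),"tilt/yaw err",np.round(R.from_matrix(Rc.T@rot(-2,25)).as_rotvec(degrees=True),2))
    for n in("side","top"):
        c=manip.snapshot(n);P,ok=cloud(c);im=c["image"].astype(int);sat=im.max(2)-im.min(2)
        L=(P-p)*1000
        b=ok&(abs(L[...,1])<22)&(L[...,0]>-40)&(L[...,0]<70)&(sat<45)&(im.max(2)>60)
        lo=L[b&(L[...,2]<-62)&(L[...,2]>-125)];up=L[b&(L[...,2]>14)&(L[...,2]<50)&(L[...,0]>-4)]
        for k,q in(("low",lo),("up",up)):
            if len(q)>3:print(n,k,"x %.1f..%.1f mean y %.1f z %.1f..%.1f n%d"%(q[:,0].min(),q[:,0].max(),q[:,1].mean(),q[:,2].min(),q[:,2].max(),len(q)))
        w=ok&(abs(abs(L[...,1])-45)<20)&(P[...,2]>.255)&(P[...,2]<.29)&(P[...,0]>.62)&(P[...,0]<.68)&(sat>50)
        q=P[w]*1000
        if len(q):print(n,"rail x %.1f at tcp y, z top %.1f"%(np.median(q[:,0]-.0343*(q[:,1]-p[1]*1000)),np.percentile(q[:,2],95)))
        np.savez("last_"+n,**c)
E
python3 -c "
from hk import *
curls()"
```

```text
t 5.45 tcp [626.8  -5.2 281.8] F [-2.36 -1.88 -4.03] tilt/yaw err [ 0.05 -0.36  0.03]
side low x -9.4..37.6 mean y -3.4 z -99.3..-62.8 n82
side up x 17.6..37.1 mean y -1.9 z 24.0..35.2 n13
side rail x 645.4 at tcp y, z top 275.4
top up x 0.4..40.2 mean y -0.1 z 15.8..36.6 n46
top rail x 647.9 at tcp y, z top 277.1
```

```bash
python3 - <<'E'
from hk import *
s=manip.sense();print(s["force"],s["ft_torque"])
c=np.load("last_side.npz");P,ok=cloud(c);p=np.array(s["tcp_pos"])
d=np.linalg.norm(P-p,axis=-1)+(~ok);v,u=np.unravel_index(d.argmin(),d.shape);print(u,v)
im=c["image"][...,::-1];a=im[v-50:v+70,u-80:u+80]
cv2.imwrite("pics/r1.png",cv2.resize(a,(800,600),interpolation=cv2.INTER_CUBIC))
E
```

```text
[-3.40113691 -1.84448223 -5.44647608] [-0.20692578  1.14592458 -0.13096874]
313 156
```

View pics/r1.png

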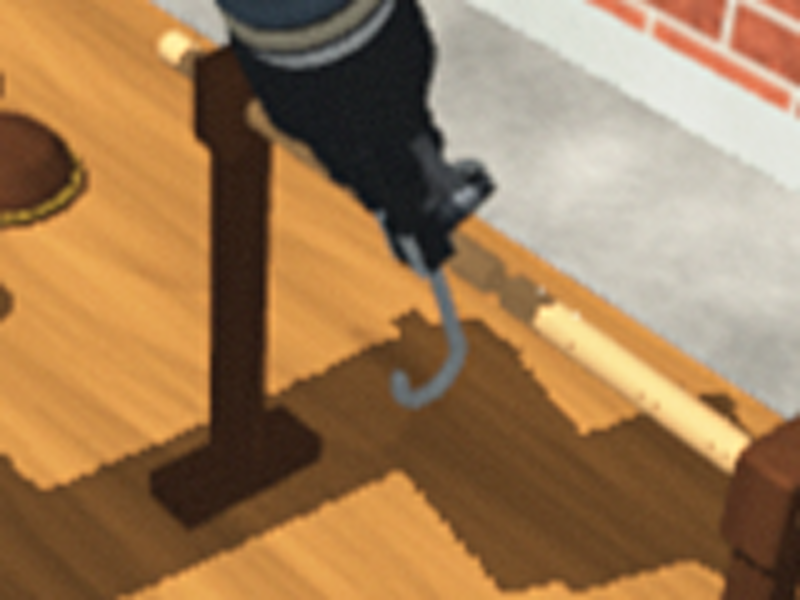

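The crop shows the hook held, lower curl at (410,400), with the upper end above the rail near (450,240) and the groove at (520,290). I check whether the force settles.

drive_tool --pt "0 0 0 0 0 0 -1" --pt "0 0 0 0 0 0 -1" --pt "0 0 0 0 0 0 -1" --pt "0 0 0 0 0 0 -1"

```text
t: 5.95
tcp_pos: [0.6268, -0.0047, 0.2827]
tool_rot: [0.016, 0.977, -0.003, 0.214]
force: [-4.9, -0.4, -7.6]
finger_gap: 0.073
gripper_force: 59.9
```

drive_tool --pt "0.004 0 0 0 0 0 -1" --pt "0 0 0 0 0 0 -1" --pt "0 0 0 0 0 0 -1" --pt "0 0 0 0 0 0 -1"

```text
t: 6.35
tcp_pos: [0.6259, -0.0053, 0.2835]
tool_rot: [0.017, 0.976, -0.004, 0.217]
force: [-3.0, 1.1, -3.4]
finger_gap: 0.07
gripper_force: 60.3
```

The fingers and shank slant forward and met the rail's front, since I came in too far ahead and too high. I back off and check how the hook sits in the grip.

drive_tool --pt "0.0091 0 -0.0042 0 0 0 -1" --pt "0.0091 0 -0.0042 0 0 0 -1" --pt "0.0091 0 -0.0042 0 0 0 -1" --pt "0.0091 0 -0.0042 0 0 0 -1" --pt "0 0 0 0 0 0 -1" --pt "0 0 0 0 0 0 -1" --pt "0 0 0 0 0 0 -1"

```text
t: 7.05
tcp_pos: [0.586, -0.0045, 0.2831]
tool_rot: [0.017, 0.976, -0.004, 0.217]
force: [0.5, -0.3, -0.6]
finger_gap: 0.07
gripper_force: 60.4
```

```bash
python3 - <<'E'
from hk import *
curls();hook()
E
```

```text
t 7.05 tcp [586.   -4.5 283.1] F [ 0.5  -0.31 -0.64] tilt/yaw err [-0.02  0.1   0.02]
side low x -9.2..36.8 mean y -3.2 z -99.5..-62.1 n84
side up x 13.4..39.4 mean y -2.7 z 15.6..35.4 n29
side rail x 646.4 at tcp y, z top 275.7
top up x -2.5..39.6 mean y 1.0 z 16.0..36.9 n52
top rail x 647.8 at tcp y, z top 277.8
side -100 mean [ 17.3  -3.2 -91.1] xr [-7.  37.5] 55
side -80 mean [ 17.9  -3.3 -72.5] xr [-7.8 36.5] 29
side -60 mean [ 22.7  -3.4 -50.4] xr [16.5 31.8] 20
side -40 mean [ 13.8  -3.8 -29.8] xr [10.2 17.9] 15
side -20 mean [-5.4 -9.6 -5.5] xr [-9.9  2.7] 13
side 0 mean [-5.7 -6.2  9.6] xr [-21.6  40.8] 25
side 20 mean [19.1 -1.8 29.4] xr [-27.6  37.7] 30
side 40 mean [-22.6  -5.4  50.8] xr [-36.7  -8.1] 4
top -20 mean [11.2  0.5 -4.4] xr [ 9.6 12.3] 3
top 0 mean [10.1  0.9 10.8] xr [ 3.9 39.4] 9
top 20 mean [15.9  0.8 28.1] xr [-2.6 39.3] 48
```

drive_tool --pt "0 0 0 0 -2.5 0 -1" --pt "0.0044 0 0.0084 0 0 0 -1" --pt "0 0 0 0 0 0 -1" --pt "-0.0075 0 0.0039 0 0 0 -1" --pt "-0.0075 0 0.0039 0 0 0 -1" --pt "-0.0075 0 0.0039 0 0 0 -1" --pt "-0.0075 0 0.0039 0 0 0 -1" --pt "0 0 0 0 0 0 -1" --pt "0 0 0 0 0 0 -1" --pt "0 0 0 0 0 0 -1"

```text
t: 8.25
tcp_pos: [0.6188, -0.0053, 0.273]
tool_rot: [0.017, 0.971, -0.004, 0.237]
force: [-0.2, -1.0, -0.5]
finger_gap: 0.073
gripper_force: 60.4
```

```bash
python3 - <<'E'
from hk import *
curls();hook()
E
```

```text
t 8.25 tcp [618.8  -5.3 273. ] F [-0.19 -1.04 -0.46] tilt/yaw err [0.02 2.47 0.03]
side low x -5.9..39.5 mean y -3.3 z -102.4..-62.4 n83
side up x 13.0..39.4 mean y -2.6 z 15.2..34.3 n36
side rail x 645.7 at tcp y, z top 275.5
top up x -3.2..39.2 mean y -0.1 z 14.3..37.9 n54
top rail x 647.7 at tcp y, z top 277.1
side -100 mean [ 19.5  -3.3 -90.5] xr [-3.9 39.2] 59
side -80 mean [ 22.8  -3.7 -70.4] xr [-4.8 38. ] 25
side -60 mean [ 24.8  -3.7 -49. ] xr [19.3 29.8] 17
side -40 mean [ 16.4  -3.9 -31. ] xr [12.1 20. ] 14
side -20 mean [-4.7 -8.6 -6.5] xr [-11.4   0.5] 13
side 0 mean [-0.9 -4.5  8.5] xr [-20.4  41.6] 25
side 20 mean [20.9 -2.7 29.3] xr [-28.1  38. ] 36
top -20 mean [24.2  6.9 -1.6] xr [ 8.5 37. ] 4
top 0 mean [ 9.4  1.  10. ] xr [-5.2 39.3] 22
top 20 mean [15.6 -0.2 29.3] xr [-3.3 37.6] 48
```

drive_tool --pt "0 0 0.004 0 0 0 -1" --pt "0 0 0.004 0 0 0 -1" --pt "0 0 0.004 0 0 0 -1" --pt "0.0002 0 0.0033 0 0 0 -1" --pt "0.0002 0 0.0033 0 0 0 -1" --pt "0.0002 0 0.0032 0 0 0 -1" --pt "0 0 0 0 0 0 -1" --pt "0 0 0 0 0 0 -1" --pt "0 0 0 0 0 0 -1"

```text
t: 9.35
tcp_pos: [0.6288, -0.0058, 0.2538]
tool_rot: [0.017, 0.971, -0.004, 0.238]
force: [0.5, -0.2, 0.1]
finger_gap: 0.073
gripper_force: 60.4
```

drive_tool --pt "0.0009 0 0.0018 0 0 0 -1" --pt "0 0 0 0 0 0 -1" --pt "0 0 0 0 0 0 -1"

```text
t: 9.65
tcp_pos: [0.6287, -0.0058, 0.2516]
tool_rot: [0.017, 0.971, -0.004, 0.238]
force: [-0.5, -0.4, -0.3]
finger_gap: 0.072
gripper_force: 60.4
```

drive_tool --pt "0.0009 0 0.0018 0 0 0 -1" --pt "0 0 0 0 0 0 -1" --pt "0 0 0 0 0 0 -1"

```text
t: 9.95
tcp_pos: [0.6287, -0.0058, 0.2495]
tool_rot: [0.017, 0.971, -0.004, 0.238]
force: [0.1, 0.2, -0.7]
finger_gap: 0.071
gripper_force: 60.4
```

drive_tool --pt "0.0005 0 0.0009 0 0 0 -1" --pt "0 0 0 0 0 0 -1" --pt "0 0 0 0 0 0 -1"

```text
t: 10.25
tcp_pos: [0.6289, -0.0058, 0.2488]
tool_rot: [0.017, 0.971, -0.004, 0.238]
force: [0.1, -0.0, -0.2]
finger_gap: 0.073
gripper_force: 60.4
```

drive_tool --pt "0.0005 0 0.0009 0 0 0 -1" --pt "0 0 0 0 0 0 -1" --pt "0 0 0 0 0 0 -1"

```text
t: 10.55
tcp_pos: [0.6293, -0.0059, 0.2484]
tool_rot: [0.017, 0.971, -0.004, 0.239]
force: [-1.0, 0.5, 3.9]
finger_gap: 0.074
gripper_force: 61.0
```

drive_tool --pt "0.0003 0 0.0005 0 0 0 -1" --pt "0 0 0 0 0 0 -1" --pt "0 0 0 0 0 0 -1"

```text
t: 10.85
tcp_pos: [0.6294, -0.0059, 0.2482]
tool_rot: [0.017, 0.971, -0.004, 0.239]
force: [-2.2, 0.3, 6.5]
finger_gap: 0.077
gripper_force: 61.3
```

drive_tool --pt "-0.0003 0 -0.0006 0 0 0 -1" --pt "0 -0.002 0 0 0 0 -1" --pt "0 -0.002 0 0 0 0 -1" --pt "0 -0.002 0 0 0 0 -1" --pt "0 -0.002 0 0 0 0 -1" --pt "0 0 0 0 0 0 -1"

```text
t: 11.45
tcp_pos: [0.6292, -0.0145, 0.2483]
tool_rot: [0.017, 0.971, -0.005, 0.239]
force: [1.1, -0.6, 4.7]
finger_gap: 0.076
gripper_force: 61.2
```

drive_tool --pt "0 -0.002 0 0 0 0 -1" --pt "0 -0.002 0 0 0 0 -1" --pt "0 -0.002 0 0 0 0 -1" --pt "0 0 0 0 0 0 -1"

```text
t: 11.85
tcp_pos: [0.629, -0.0206, 0.2483]
tool_rot: [0.017, 0.971, -0.005, 0.239]
force: [-0.3, 0.6, 5.6]
finger_gap: 0.071
gripper_force: 61.2
```

drive_tool --pt "-0.0002 0 -0.0004 0 0 0 -1" --pt "0 -0.002 0 0 0 0 -1" --pt "0 -0.002 0 0 0 0 -1" --pt "0 -0.002 0 0 0 0 -1" --pt "0 0 0 0 0 0 -1"

```text
t: 12.35
tcp_pos: [0.6283, -0.0263, 0.2484]
tool_rot: [0.017, 0.971, -0.004, 0.238]
force: [0.6, 0.3, 4.4]
finger_gap: 0.07
gripper_force: 61.2
```

drive_tool --pt "0 -0.002 0 0 0 0 -1" --pt "0 -0.001 0 0 0 0 -1" --pt "0 0 0 0 0 0 -1"

```text
t: 12.65
tcp_pos: [0.6281, -0.029, 0.2484]
tool_rot: [0.017, 0.971, -0.004, 0.238]
force: [1.9, 2.0, 5.1]
finger_gap: 0.069
gripper_force: 61.3
```

drive_tool --pt "0 -0.002 0 0 0 0 -1" --pt "0 0 0 0 0 0 -1"

```text
t: 12.85
tcp_pos: [0.6281, -0.0312, 0.2484]
tool_rot: [0.017, 0.971, -0.004, 0.238]
force: [1.1, 0.6, 5.3]
finger_gap: 0.073
gripper_force: 61.2
```

drive_tool --pt "0 -0.0015 0 0 0 0 -1" --pt "0 0 0 0 0 0 -1"

```text
t: 13.05
tcp_pos: [0.628, -0.0326, 0.2484]
tool_rot: [0.017, 0.971, -0.004, 0.238]
force: [0.8, 1.3, 4.8]
finger_gap: 0.077
gripper_force: 61.3
```

drive_tool --pt "0 -0.0015 0 0 0 0 -1" --pt "0 0 0 0 0 0 -1"

```text
t: 13.25
tcp_pos: [0.6279, -0.0342, 0.2482]
tool_rot: [0.017, 0.971, -0.004, 0.238]
force: [0.0, 0.1, 4.3]
finger_gap: 0.071
gripper_force: 61.1
```

drive_tool --pt "-0.0002 -0.0015 -0.0003 0 0 0 -1" --pt "0 0 0 0 0 0 -1"

```text
t: 13.45
tcp_pos: [0.627, -0.0356, 0.2475]
tool_rot: [0.017, 0.971, -0.004, 0.237]
force: [2.1, -0.9, 1.4]
finger_gap: 0.073
gripper_force: 60.7
```

drive_tool --pt "0 -0.0015 0 0 0 0 -1" --pt "0 0 0 0 0 0 -1"

```text
t: 13.65
tcp_pos: [0.6263, -0.0368, 0.247]
tool_rot: [0.017, 0.972, -0.004, 0.236]
force: [-0.3, -0.7, -0.3]
finger_gap: 0.075
gripper_force: 60.6
```

drive_tool --pt "0 -0.0015 0 0 0 0 -1" --pt "0 0 0 0 0 0 -1"

```text
t: 13.85
tcp_pos: [0.6268, -0.0382, 0.2476]
tool_rot: [0.017, 0.971, -0.004, 0.237]
force: [0.6, -0.1, -1.3]
finger_gap: 0.071
gripper_force: 60.6
```

drive_tool --pt "0 -0.0015 0 0 0 0 -1" --pt "0 0 0 0 0 0 -1"

```text
t: 14.05
tcp_pos: [0.6274, -0.0398, 0.2482]
tool_rot: [0.017, 0.971, -0.004, 0.238]
force: [-0.6, -0.3, -0.8]
finger_gap: 0.069
gripper_force: 60.6
```

The force dropped to zero from TCP y ≈ -36 mm, so this is the groove. I go back to its middle and lower.

drive_tool --pt "0.0004 0.0015 0.0009 0 0 0 -1" --pt "0.0005 0 0.0009 0 0 0 -1" --pt "0 0 0 0 0 0 -1" --pt "0 0 0 0 0 0 -1"

```text
t: 14.45
tcp_pos: [0.6276, -0.0382, 0.2464]
tool_rot: [0.017, 0.971, -0.004, 0.238]
force: [0.5, 0.0, -0.6]
finger_gap: 0.07
gripper_force: 60.6
```

drive_tool --pt "0.0004 0 0.0008 0 0 0 -1" --pt "0 0 0 0 0 0 -1" --pt "0 0 0 0 0 0 -1"

```text
t: 14.75
tcp_pos: [0.6276, -0.0383, 0.2455]
tool_rot: [0.017, 0.971, -0.004, 0.238]
force: [-0.7, -0.9, -1.2]
finger_gap: 0.075
gripper_force: 60.6
```

drive_tool --pt "0.0003 0 0.0006 0 0 0 -1" --pt "0 0 0 0 0 0 -1" --pt "0 0 0 0 0 0 -1"

```text
t: 15.05
tcp_pos: [0.6277, -0.0383, 0.2449]
tool_rot: [0.017, 0.971, -0.004, 0.238]
force: [-0.4, 0.5, -1.6]
finger_gap: 0.075
gripper_force: 60.6
```

drive_tool --pt "0.0002 0 0.0004 0 0 0 -1" --pt "0 0 0 0 0 0 -1" --pt "0 0 0 0 0 0 -1"

```text
t: 15.35
tcp_pos: [0.6278, -0.0383, 0.2447]
tool_rot: [0.017, 0.971, -0.004, 0.238]
force: [-1.1, -0.2, -0.4]
finger_gap: 0.072
gripper_force: 60.6
```

drive_tool --pt "0.0002 0 0.0004 0 0 0 -1" --pt "0 0 0 0 0 0 -1" --pt "0 0 0 0 0 0 -1"

```text
t: 15.65
tcp_pos: [0.6279, -0.0383, 0.2444]
tool_rot: [0.017, 0.971, -0.004, 0.238]
force: [-1.2, -0.4, 3.5]
finger_gap: 0.074
gripper_force: 60.8
```

drive_tool --pt "-0.0001 0 -0.0003 0 0 0 -1" --pt "0 0 0 0 0 0 -0.8" --pt "0 0 0 0 0 0 -0.6" --pt "0 0 0 0 0 0 -0.4" --pt "0 0 0 0 0 0 0" --pt "0 0 0 0 0 0 0.3" --pt "0 0 0 0 0 0 0.3" --pt "0 0 0 0 0 0 0.3"

```text
t: 16.45
tcp_pos: [0.6276, -0.0383, 0.2443]
tool_rot: [0.017, 0.971, -0.004, 0.238]
force: [-0.3, -0.1, 0.6]
finger_gap: 0.646
gripper_force: 0.0
```

drive_tool --pt "0.004 0 -0.01 0 0 0 0.3" --pt "0.01 0 -0.02 0 0 0 0.3" --pt "0.015 0 -0.03 0 0 0 0.3" --pt "0.015 0 -0.035 0 0 0 0.3" --pt "0.015 0 -0.035 0 0 0 0.5" --pt "0 0 0 0 0 0 1"

```text
t: 17.05
tcp_pos: [0.513, -0.0338, 0.3355]
tool_rot: [0.017, 0.971, -0.005, 0.24]
force: [-0.7, -0.4, -0.0]
finger_gap: 0.899
gripper_force: 0.0
```

```bash
cat > hang.py <<'E'
from h import *
def hang(pic=None):
    s,p,Rc=st();print("t",s["t"],"tcp",np.round(p*1000,1),"F",np.round(s["force"],1))
    for n in("side","top"):
        c=manip.snapshot(n);P,ok=cloud(c);im=c["image"].astype(int);sat=im.max(2)-im.min(2);x,y,z=[P[...,i]*1000 for i in range(3)]
        b=ok&(x>605)&(x<690)&(abs(y+40)<22)&(z>125)&(z<292)&(sat<45)&(im.max(2)>60)
        for a,e in((130,150),(150,170),(170,190),(190,210),(210,230),(230,250),(250,270),(270,290)):
            q=P[b&(z>a)&(z<e)]*1000
            if len(q)>2:print(n,a,"mean",np.round(q.mean(0),1),"x %.1f..%.1f z %.1f..%.1f n%d"%(q[:,0].min(),q[:,0].max(),q[:,2].min(),q[:,2].max(),len(q)))
        if pic:cv2.imwrite(f"pics/{pic}{n}.png",c["image"][...,::-1])
        np.savez("last_"+n,**c)
E
python3 - <<'E'
from hang import *
hang("h")
a=cv2.imread("pics/hside.png");a=a[110:290,270:430];b=cv2.imread("pics/htop.png")[110:255,260:389]
cv2.imwrite("pics/h2.png",np.hstack([cv2.resize(a,(400,450)),cv2.resize(b,(400,450))]))
E
```

```text
t 17.05 tcp [513.  -33.8 335.5] F [-0.7 -0.4 -0. ]
side 130 mean [651.9 -38.9 148.3] x 645.0..662.0 z 146.6..149.2 n9
side 150 mean [650.3 -39.9 158.6] x 627.0..670.7 z 150.1..169.2 n41
side 170 mean [661.6 -41.3 182.6] x 656.2..668.1 z 173.0..189.7 n14
side 190 mean [653.3 -41.  200.6] x 645.7..660.3 z 191.3..208.2 n15
side 210 mean [643.4 -40.9 220.1] x 637.9..649.5 z 210.5..230.0 n19
side 230 mean [633.6 -41.1 239.8] x 626.8..642.4 z 230.9..249.8 n17
side 250 mean [630.4 -39.8 261.2] x 623.4..665.1 z 250.8..269.9 n26
side 270 mean [643.3 -39.5 275.2] x 628.2..662.8 z 270.1..280.5 n45
top 150 mean [631.8 -37.6 163.5] x 628.5..635.5 z 159.4..169.1 n7
top 230 mean [635.  -34.2 241.8] x 631.0..639.0 z 235.1..249.2 n3
top 250 mean [640.7 -39.1 265.4] x 623.0..669.2 z 257.7..269.8 n14
top 270 mean [646.1 -37.4 275. ] x 627.5..664.8 z 270.1..283.6 n28
```

View pics/h2.png

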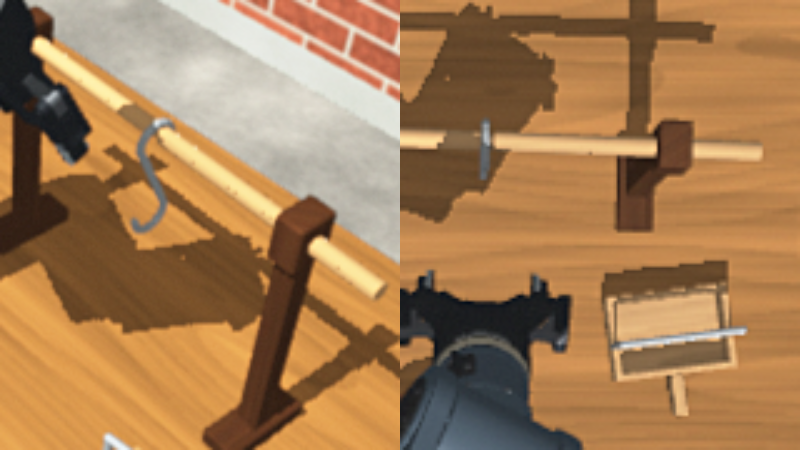

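The picture shows the hook hanging upright in the groove (left half, (160,125) to (140,230)), and the tray untouched. Next is the tray lug.

```bash
python3 - <<'E'
from h import *
Rt=rot(7.2,25);gp=np.array([.4105,-.2513,.033])
go(gp+Rt[:,2]*(.005-.09),Rt)
E
```

```text
turn(deg) [-4.14  2.67 -8.22] shift now-axes mm [ 221.2 -225.8  136.7] in target axes [ 245.7 -202.   132.1] | world [-140.2 -221.3 -223.6]
```

drive_tool --pt "0 0 0 -4.14 2.67 -8.22 1" --pt "0.0307 -0.0253 0.0165 0 0 0 1" --pt "0.0307 -0.0253 0.0165 0 0 0 1" --pt "0.0307 -0.0253 0.0165 0 0 0 1" --pt "0.0307 -0.0253 0.0165 0 0 0 1" --pt "0.0307 -0.0253 0.0165 0 0 0 1" --pt "0.0307 -0.0253 0.0165 0 0 0 1" --pt "0.0307 -0.0253 0.0165 0 0 0 1" --pt "0.0307 -0.0253 0.0165 0 0 0 1" --pt "0 0 0 0 0 0 1"

```text
t: 18.15
tcp_pos: [0.4198, -0.2262, 0.1697]
tool_rot: [-0.023, 0.989, -0.007, 0.148]
force: [-0.0, -0.1, 0.1]
finger_gap: 1.0
gripper_force: 0.0
```

drive_tool --pt "0 0 0 0 0 0 1" --pt "0 0 0 0 0 0 1"

```text
t: 18.35
tcp_pos: [0.4197, -0.2227, 0.1717]
tool_rot: [-0.024, 0.989, -0.006, 0.149]
force: [0.4, -0.3, 0.0]
finger_gap: 0.999
gripper_force: 0.0
```

```bash
python3 - <<'E'
from h import *
s,p,Rc=st();print(s["t"],p,s["force"])
c=manip.snapshot("wrist");T=np.eye(4);T[:3,:3]=Rc;T[:3,3]=p
P,ok=cloud(c,T@np.array(c["mount"]))
D=R.from_euler("z",7.2,degrees=True).as_matrix()
Q=(P-np.array([.473,-.2434,0]))@D*1000  # tray axes, origin under bar
x,y,z=[Q[...,i] for i in range(3)]
def rep(l,m):
    q=Q[m&ok];print(l,len(q),np.round(q.mean(0),1),"min",np.round(np.percentile(q,2,0),1),"max",np.round(np.percentile(q,98,0),1))
    return q
q=rep("lug",(abs(y)<22)&(x>-100)&(x<-45)&(z>38)&(z<56));print("lug slope",np.polyfit(q[:,0],q[:,1],1))
q=rep("bar",(abs(y)<58)&(abs(x)<25)&(z>105)&(z<130));print("bar slope",np.polyfit(q[:,1],q[:,0],1))
cv2.imwrite("pics/w2.png",c["image"][...,::-1])
Rt=rot(7.2,25);gp=np.array([.4105,-.2513,.033]);go(gp+Rt[:,2]*.005,Rt)
E
```

```text
18.35 [ 0.41965247 -0.22269974  0.17166709] [ 0.37863859 -0.26755565  0.01683483]
lug 822 [-65.3   1.6  44. ] min [-82.3  -5.4  39.1] max [-45.9   8.   45.8]
lug slope [0.00679889 2.07839484]
bar 1564 [ -1.6   8.6 116.8] min [ -3.9 -39.9 112.7] max [  2.6  56.  119.3]
bar slope [-0.00369445 -1.56741602]
turn(deg) [-2.69 -7.91 -3.83] shift now-axes mm [ 50.5 -25.2 135.1] in target axes [ 70.3 -27.3 125.5] | world [  -7.1  -28.4 -143.5]
```

View pics/w2.png

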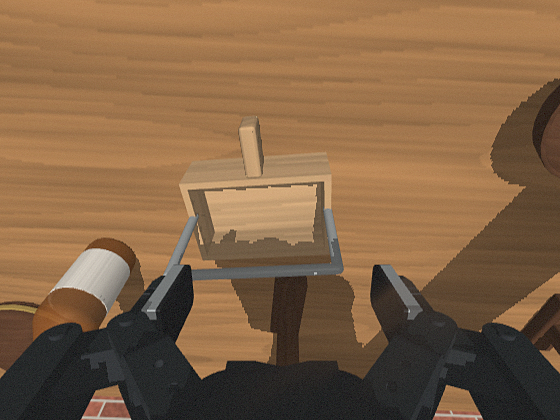

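The wrist picture shows the lug at (250,145) and the bar along row 270, beyond the pads and untouched. The arm ran out of range with this tilt, so I will use a smaller tilt and grip farther out on the lug.

```bash
python3 - <<'E'
from h import *
s,p,Rc=st();print(np.round(s["q"],2),np.round(p,4), R.from_matrix(Rc).as_matrix().round(2).tolist())
for t in(5,8):
    Rt=rot(7.2,t);gp=np.array([.473,-.2434,.033])+R.from_euler("z",7.2,degrees=True).apply([-.071,0,0])
    print(t,gp);go(gp+Rt[:,2]*(.005-.09),Rt);go(gp+Rt[:,2]*.005,Rt)
E
```

```text
[-0.86  0.39  2.06  0.45  0.53 -2.85] [ 0.4197 -0.2226  0.172 ] [[-0.95, -0.05, 0.3], [-0.05, 1.0, -0.01], [-0.29, -0.02, -0.96]]
5 [ 0.40255986 -0.25229866  0.033     ]
turn(deg) [-1.99 12.08 -4.24] shift now-axes mm [ 40.9 -28.3  44.8] in target axes [ 32.8 -27.3  51.6] | world [-24.5 -30.6 -54.3]
turn(deg) [-1.99 12.08 -4.24] shift now-axes mm [ 59.8 -25.9 132.7] in target axes [ 32.8 -27.3 141.6] | world [ -16.7  -29.6 -143.9]
8 [ 0.40255986 -0.25229866  0.033     ]
turn(deg) [-2.1   9.08 -4.19] shift now-axes mm [ 45.3 -28.7  44. ] in target axes [ 39.9 -27.3  49.7] | world [-28.9 -31.1 -54.8]
turn(deg) [-2.1   9.08 -4.19] shift now-axes mm [ 59.6 -25.9 132.8] in target axes [ 39.9 -27.3 139.7] | world [ -16.5  -29.6 -143.9]
```

The last joint is at its limit (-2.85), so I flip the gripper a half turn, after backing off upward.

drive_tool --pt "0 0 -0.03 0 0 0 1" --pt "0 0 -0.02 0 0 8.5 1" --pt "0 0 0 0 0 8.5 1" --pt "0 0 0 0 0 8.5 1" --pt "0 0 0 0 0 8.5 1" --pt "0 0 0 0 0 8.5 1" --pt "0 0 0 0 0 8.5 1" --pt "0 0 0 0 0 8.5 1" --pt "0 0 0 0 0 8.5 1" --pt "0 0 0 0 0 8.5 1"

```text
t: 19.4
tcp_pos: [0.405, -0.2223, 0.2202]
tool_rot: [0.595, 0.79, 0.088, 0.121]
force: [-0.1, 0.5, -0.7]
finger_gap: 1.003
gripper_force: 0.0
```

drive_tool --pt "0 0 0 0 0 8.5 1" --pt "0 0 0 0 0 8.5 1" --pt "0 0 0 0 0 8.5 1" --pt "0 0 0 0 0 8.5 1" --pt "0 0 0 0 0 8.5 1" --pt "0 0 0 0 0 8.5 1" --pt "0 0 0 0 0 8.5 1" --pt "0 0 0 0 0 8.5 1" --pt "0 0 0 0 0 8.5 1" --pt "0 0 0 0 0 8.5 1"

```text
t: 20.4
tcp_pos: [0.405, -0.2223, 0.2202]
tool_rot: [0.972, 0.18, 0.146, 0.03]
force: [-0.3, 0.2, -0.1]
finger_gap: 1.003
gripper_force: 0.0
```

```bash
cat >> h.py <<'E'
def rotf(yaw,tilt): return rot(yaw,tilt)@np.diag([-1.,-1,1])
E
python3 - <<'E'
from h import *
s,p,Rc=st();print(s["t"],np.round(s["q"],2),np.round(p,4))
for t in(15,):
    Rt=rotf(7.2,t);gp=np.array([.473,-.2434,.033])+R.from_euler("z",7.2,degrees=True).apply([-.067,0,0])
    print(t,gp);go(gp+Rt[:,2]*(.005-.09),Rt)
E
```

```text
20.4 [-0.89  0.28  2.03  0.38  0.66  0.04] [ 0.405  -0.2223  0.2202]
15 [ 0.40652832 -0.25179733  0.033     ]
turn(deg) [ 2.71 -1.72 14.14] shift now-axes mm [-58.5  11.4  94.6] in target axes [-50.6  29.5  95.3] | world [ -20.3  -32.3 -105.1]
```

drive_tool --pt "0 0 0 1.36 -0.86 7.07 1" --pt "0 0 0 1.36 -0.86 7.07 1" --pt "-0.0169 0.0098 0.0318 0 0 0 1" --pt "-0.0169 0.0098 0.0318 0 0 0 1" --pt "-0.0169 0.0098 0.0318 0 0 0 1" --pt "0 0 0 0 0 0 1" --pt "0 0 0 0 0 0 1"

```text
t: 21.1
tcp_pos: [0.3846, -0.2548, 0.1147]
tool_rot: [0.989, 0.064, 0.13, -0.009]
force: [0.3, 0.7, 1.1]
finger_gap: 0.996
gripper_force: 0.0
```

```bash
python3 - <<'E'
from h import *
s,p,Rc=st();print(s["t"],np.round(s["q"],2),np.round(p,4))
Rt=rotf(7.2,15);gp=np.array([.473,-.2434,.033])+R.from_euler("z",7.2,degrees=True).apply([-.067,0,0])
go(gp+Rt[:,2]*.005,Rt)
c=manip.snapshot("wrist");T=np.eye(4);T[:3,:3]=Rc;T[:3,3]=p
P,ok=cloud(c,T@np.array(c["mount"]))
D=R.from_euler("z",7.2,degrees=True).as_matrix()
Q=(P-np.array([.473,-.2434,0]))@D*1000
x,y,z=[Q[...,i] for i in range(3)]
q=Q[ok&(abs(y)<22)&(x>-100)&(x<-45)&(z>40)&(z<56)]
print(len(q),np.round(np.percentile(q,2,0),1),np.round(np.percentile(q,98,0),1),np.polyfit(q[:,0],q[:,1],1))
E
```

```text
21.1 [-0.98  0.52  2.09  0.53  0.47 -0.01] [ 0.3846 -0.2548  0.1147]
turn(deg) [-0.11  0.07  0.23] shift now-axes mm [ 0.4 -0.1 89.6] in target axes [ 0.3 -0.3 89.6] | world [ 23.2   3.2 -86.5]
1025 [-80.5  -5.8  42.2] [-46.    7.6  46. ] [0.00261114 1.04100614]
```

drive_tool --pt "0 -0.001 0.025 0 0 0 1" --pt "0 0 0.025 0 0 0 1" --pt "0 0 0.02 0 0 0 1" --pt "0 0 0.02 0 0 0 1" --pt "0 0 0 0 0 0 1" --pt "0 0 0 0 0 0 0" --pt "0 0 0 0 0 0 -0.4" --pt "0 0 0 0 0 0 -1" --pt "0 0 0 0 0 0 -1" --pt "0 0 0 0 0 0 -1" --newtons 90

```text
t: 22.15
tcp_pos: [0.4073, -0.252, 0.0281]
tool_rot: [0.989, 0.064, 0.13, -0.008]
force: [-10.3, -2.5, 19.2]
finger_gap: 0.148
gripper_force: 77.5
```

drive_tool --pt "0 0 0 0 0 0 -1" --pt "0 0 0 0 0 0 -1" --pt "0 0 0 0 0 0 -1" --pt "0 0 0 0 0 0 -1"

```text
t: 22.55
tcp_pos: [0.4074, -0.252, 0.0282]
tool_rot: [0.989, 0.064, 0.13, -0.008]
force: [-1.8, -0.3, 7.0]
finger_gap: 0.15
gripper_force: 87.6
```

drive_tool --pt "0.0013 0 -0.0048 0 0 0 -1" --pt "0.0026 0 -0.0097 0 0 0 -1" --pt "0.0026 0 -0.0097 0 0 0 -1" --pt "0.0039 0 -0.0145 0 0 0 -1" --pt "0.0039 0 -0.0145 0 0 0 -1" --pt "0.0026 0 -0.0097 0 0 0 -1" --pt "0 0 0 0 0 0 -1" --pt "0 0 0 0 0 0 -1" --pt "0 0 0 0 0 0 -1"

```text
t: 23.45
tcp_pos: [0.4071, -0.2513, 0.092]
tool_rot: [0.989, 0.064, 0.129, -0.009]
force: [-0.1, 0.0, -2.8]
finger_gap: 0.146
gripper_force: 87.8
```

```bash
cat > tr.py <<'E'
from h import *
def tray(xb,yb,yaw,pic=None,zb=.18):
    s,p,Rc=st();print("t",s["t"],"tcp",np.round(p*1000,1),"F",np.round(s["force"],1),"q",np.round(s["q"],2))
    D=R.from_euler("z",yaw,degrees=True).as_matrix()
    for n in("side","top"):
        c=manip.snapshot(n);P,ok=cloud(c);im=c["image"].astype(int);sat=im.max(2)-im.min(2)
        Q=((P-np.array([xb,yb,zb]))@D)*1000;x,y,z=[Q[...,i] for i in range(3)]
        q=Q[ok&(abs(y)<75)&(abs(x)<25)&(z>-9)&(z<12)&(sat<60)]
        if len(q)>8:
            print(n,"bar mean",np.round(q.mean(0),1),"y %.1f..%.1f"%(q[:,1].min(),q[:,1].max()),"dx/dy, x0",np.round(np.polyfit(q[:,1],q[:,0],1),3),"dz/dy",np.round(np.polyfit(q[:,1],q[:,2],1),3),len(q))
        m=ok&(abs(y)<72)&(x>-45)&(x<65)&(z>-83)&(z<-56)&(sat>40)
        q=Q[m]
        e=q[abs(abs(q[:,1])-62)<3.5]   # end walls' rims
        if len(e)>8:
            top=e[e[:,2]>np.median(e[:,2])-3]
            print(n,"rim dz/dx",np.round(np.polyfit(top[:,0],top[:,2],1),3),"x %.1f..%.1f"%(top[:,0].min(),top[:,0].max()),len(top))
        if pic:cv2.imwrite(f"pics/{pic}{n}.png",c["image"][...,::-1])
        np.savez("last_"+n,**c)
E
python3 - <<'E'
from tr import *
tray(.473,-.2434,7.2)
E
```

```text
t 23.45 tcp [ 407.1 -251.3   92. ] F [-0.1  0.  -2.8] q [-0.93  0.59  2.06  0.57  0.42 -0.  ]
side bar mean [ -0.8 -20.9   1.7] y -65.6..36.7 dx/dy, x0 [ 0.    -0.823] dz/dy [0.022 2.197] 211
side rim dz/dx [-8.0000e-03 -7.0718e+01] x -38.3..53.8 121
top bar mean [-0.   2.3  1.7] y -61.1..66.3 dx/dy, x0 [-0.003 -0.02 ] dz/dy [0.002 1.687] 108
top rim dz/dx [ 2.0000e-03 -7.0027e+01] x -38.1..50.7 77
```

The tray is held level with its bar at about z = 0.18. I carry it to a point in front of the hook.

```bash
python3 - <<'E'
from h import *
s,p,Rc=st()
yaw=7.2;print(R.from_matrix(Rc.T@rotf(7.2,15)).as_rotvec(degrees=True))
go(np.array([.5242,-.0368,.0945]),R.from_euler("z",-9.2,degrees=True).as_matrix()@Rc)
E
```

```text
[-0.07848159  0.10492762  0.23680066]
turn(deg) [-2.36  0.    8.89] shift now-axes mm [ 139.7 -197.6   34.6] in target axes [ 107.4 -218.1   26. ] | world [117.  214.6   2.6]
```

drive_tool --pt "0 0 0 -0.79 0 2.96 -1" --pt "0 0 0 -0.79 0 2.96 -1" --pt "0 0 0 -0.78 0 2.97 -1" --pt "0.0074 -0.015 0.002 0 0 0 -1" --pt "0.0125 -0.0255 0.003 0 0 0 -1" --pt "0.0125 -0.0255 0.003 0 0 0 -1" --pt "0.0125 -0.0255 0.003 0 0 0 -1" --pt "0.0125 -0.0255 0.003 0 0 0 -1" --pt "0.0125 -0.0255 0.003 0 0 0 -1" --pt "0.0125 -0.0255 0.003 0 0 0 -1"

```text
t: 24.55
tcp_pos: [0.4972, -0.0849, 0.0937]
tool_rot: [0.992, -0.015, 0.129, 0.002]
force: [0.7, -0.4, -2.8]
finger_gap: 0.154
gripper_force: 87.9
```

drive_tool --pt "0.0125 -0.0255 0.003 0 0 0 -1" --pt "0.0125 -0.0255 0.003 0 0 0 -1" --pt "0 0 0 0 0 0 -1" --pt "0 0 0 0 0 0 -1" --pt "0 0 0 0 0 0 -1"

```text
t: 25.05
tcp_pos: [0.5237, -0.0365, 0.0945]
tool_rot: [0.991, -0.015, 0.129, 0.002]
force: [-0.4, -0.6, -2.7]
finger_gap: 0.151
gripper_force: 88.2
```

```bash
python3 - <<'E'
from tr import *
import hang
s,p,Rc=st();print(R.from_matrix(Rc.T@rotf(-2,15)).as_rotvec(degrees=True))
tray(p[0]+.0658,p[1]-.0027,-2,zb=p[2]+.0877)
hang.hang()
E
```

```text
[-0.043706    0.1496001   0.20602895]
t 25.05 tcp [523.7 -36.5  94.5] F [-0.4 -0.6 -2.7] q [-0.32  0.6   1.99  0.24  0.31  1.06]
side bar mean [-0.1 -4.1  1.7] y -65.7..65.7 dx/dy, x0 [-0.003 -0.064] dz/dy [0.005 1.764] 172
side rim dz/dx [-2.0000e-03 -7.0938e+01] x -37.4..54.6 128
top bar mean [0.  0.5 2.8] y -63.0..64.5 dx/dy, x0 [-0.001  0.011] dz/dy [0.003 2.77 ] 111
top rim dz/dx [-1.2000e-02 -7.0207e+01] x -37.8..52.5 80
t 25.15 tcp [523.9 -37.   94.7] F [ 0.5  0.1 -3. ]
side 130 mean [650.6 -40.1 148.8] x 635.4..662.7 z 144.5..149.8 n18
side 150 mean [651.  -40.2 158.8] x 626.8..672.6 z 150.1..169.7 n43
side 170 mean [663.1 -41.4 180.2] x 655.7..670.0 z 170.6..189.4 n16
side 190 mean [653.4 -41.1 200. ] x 647.4..658.9 z 190.3..207.5 n16
side 210 mean [643.5 -41.3 219.8] x 637.4..649.3 z 211.2..229.4 n19
side 230 mean [634.4 -41.1 238.7] x 628.0..642.0 z 230.1..247.9 n17
side 250 mean [631.3 -40.  261.8] x 623.8..665.1 z 250.2..269.5 n30
side 270 mean [644.  -39.6 275.4] x 628.7..661.4 z 270.1..280.3 n44
top 150 mean [631.9 -36.9 163. ] x 628.3..635.6 z 158.9..166.5 n6
top 230 mean [635.3 -34.3 240.3] x 631.2..639.4 z 232.6..247.3 n3
top 250 mean [638.2 -36.8 262. ] x 623.7..669.7 z 256.5..268.3 n10
top 270 mean [646.8 -37.9 275.4] x 630.0..664.7 z 270.2..281.4 n32
```

drive_tool --pt "0.0097 -0.001 0.0026 0 0 0 -1" --pt "0.0097 -0.001 0.0026 0 0 0 -1" --pt "0.0097 0 0.0026 0 0 0 -1" --pt "0.0097 0 0.0026 0 0 0 -1" --pt "0.0087 0 0.0023 0 0 0 -1" --pt "0.0075 0 0.002 0 0 0 -1" --pt "0 0 0 0 0 0 -1" --pt "0 0 0 0 0 0 -1" --pt "0 0 0 0 0 0 -1"

```text
t: 26.15
tcp_pos: [0.5807, -0.0357, 0.0947]
tool_rot: [0.991, -0.015, 0.129, 0.002]
force: [-0.2, -0.7, -2.8]
finger_gap: 0.148
gripper_force: 88.2
```

```bash
python3 - <<'E'
from tr import *
import hang
s,p,Rc=st()
tray(p[0]+.0658,p[1]-.0027,-2,zb=p[2]+.0877)
hang.hang("k")
a=cv2.imread("pics/kside.png")[150:270,250:410];cv2.imwrite("pics/k2.png",cv2.resize(a,(800,600),interpolation=2))
E
```

```text
t 26.15 tcp [580.7 -35.7  94.7] F [-0.2 -0.7 -2.8] q [-0.29  0.63  1.85  0.16  0.41  1.18]
side bar mean [ 0.8 -3.9  1.8] y -67.1..63.2 dx/dy, x0 [-0.006  0.803] dz/dy [0.003 1.823] 185
side rim dz/dx [  0.    -70.978] x -37.0..52.3 108
top bar mean [-0.   1.4  1.7] y -63.5..64.2 dx/dy, x0 [-0.008 -0.039] dz/dy [0.002 1.743] 106
top rim dz/dx [-8.0000e-03 -6.9848e+01] x -37.1..51.6 55
t 26.25 tcp [580.8 -35.8  94.8] F [ 0.3 -0.2 -3.1]
side 130 mean [648.2 -40.9 147.9] x 636.3..660.1 z 146.5..149.5 n10
side 150 mean [646.7 -40.3 157.7] x 627.6..670.3 z 150.0..169.7 n39
side 170 mean [649.6 -40.5 184. ] x 641.2..669.4 z 170.5..189.5 n68
side 190 mean [653.1 -40.8 201.4] x 647.8..661.7 z 192.6..209.7 n17
side 210 mean [643.5 -40.7 220.2] x 636.6..653.4 z 211.5..228.5 n17
side 230 mean [634.3 -41.2 239.3] x 628.3..642.0 z 230.4..250.0 n18
side 250 mean [632.4 -40.2 261.7] x 623.3..665.5 z 250.8..269.8 n29
side 270 mean [643.7 -39.  275.1] x 627.1..660.1 z 270.2..279.6 n44
top 150 mean [633.  -37.2 161.6] x 628.1..639.4 z 154.2..168.1 n7
top 170 mean [647.  -38.7 184.1] x 630.8..670.2 z 170.6..189.3 n33
top 250 mean [642.3 -36.4 263.2] x 623.3..668.9 z 251.5..269.4 n15
top 270 mean [645.2 -38.  276.1] x 627.5..664.1 z 270.0..281.8 n29
```

View pics/k2.png

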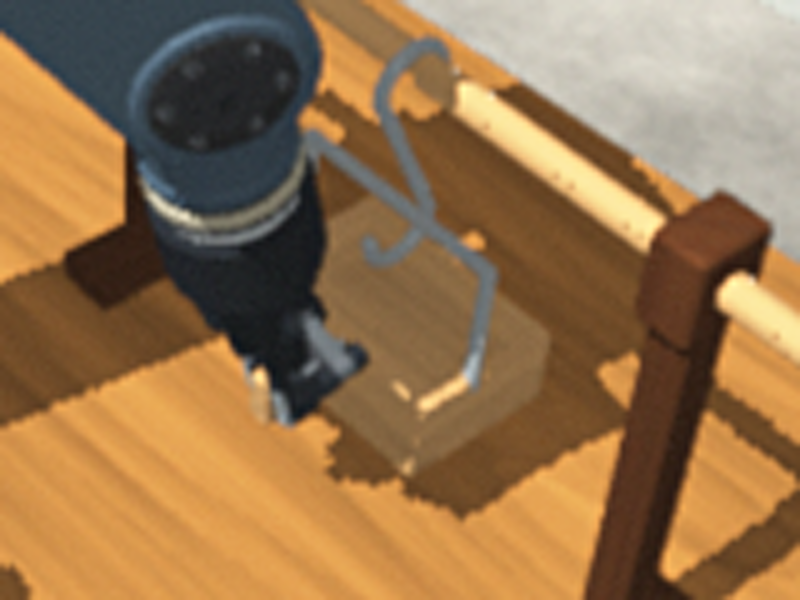

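The picture shows the tray's bar passing over the hook's lower curl at about (425,220), with the hook still in the groove. I lower it.

drive_tool --pt "-0.0009 0 0.0054 0 0 0 -1" --pt "-0.0009 0 0.0054 0 0 0 -1" --pt "-0.001 0 0.0055 0 0 0 -1" --pt "-0.001 0 0.0055 0 0 0 -1" --pt "0 0 0 0 0 0 -1" --pt "0 0 0 0 0 0 -1" --pt "0 0 0 0 0 0 -1"

```text
t: 27.05
tcp_pos: [0.5836, -0.036, 0.073]
tool_rot: [0.991, -0.015, 0.13, 0.002]
force: [0.8, -0.1, -3.6]
finger_gap: 0.151
gripper_force: 88.2
```

drive_tool --pt "-0.0005 0 0.0019 0 0 0 -1" --pt "-0.0005 0 0.0019 0 0 0 -1" --pt "0 0 0 0 0 0 -1" --pt "0 0 0 0 0 0 -1"

```text
t: 27.45
tcp_pos: [0.5835, -0.036, 0.069]
tool_rot: [0.991, -0.015, 0.13, 0.002]
force: [0.1, -0.2, -1.8]
finger_gap: 0.15
gripper_force: 88.2
```

drive_tool --pt "-0.0005 0 0.0019 0 0 0 -1" --pt "0 0 0 0 0 0 -1" --pt "0 0 0 0 0 0 -1"

```text
t: 27.75
tcp_pos: [0.5835, -0.036, 0.067]
tool_rot: [0.991, -0.015, 0.13, 0.002]
force: [1.0, -0.1, -2.2]
finger_gap: 0.147
gripper_force: 88.2
```

drive_tool --pt "-0.0003 0 0.001 0 0 0 -1" --pt "0 0 0 0 0 0 -1" --pt "0 0 0 0 0 0 -1"

```text
t: 28.05
tcp_pos: [0.5835, -0.036, 0.066]
tool_rot: [0.991, -0.015, 0.13, 0.002]
force: [-0.6, -0.4, -3.1]
finger_gap: 0.153
gripper_force: 88.2
```

drive_tool --pt "-0.0003 0 0.001 0 0 0 -1" --pt "0 0 0 0 0 0 -1" --pt "0 0 0 0 0 0 -1"

```text
t: 28.35
tcp_pos: [0.584, -0.0362, 0.0653]
tool_rot: [0.991, -0.015, 0.131, 0.003]
force: [-0.2, 0.4, -0.5]
finger_gap: 0.15
gripper_force: 88.4
```

drive_tool --pt "-0.0001 0 0.0005 0 0 0 -1" --pt "0 0 0 0 0 0 -1" --pt "0 0 0 0 0 0 -1"

```text
t: 28.65
tcp_pos: [0.5841, -0.0362, 0.0649]
tool_rot: [0.991, -0.015, 0.131, 0.003]
force: [0.2, -0.0, 2.0]
finger_gap: 0.149
gripper_force: 88.6
```

drive_tool --pt "0.0001 0 -0.0004 0 0 0 -1" --pt "0 0 0 0 0 0 -1" --pt "0 0 0 0 0 0 -1"

```text
t: 28.95
tcp_pos: [0.5836, -0.0361, 0.065]
tool_rot: [0.991, -0.015, 0.13, 0.002]
force: [-0.3, 0.1, 1.8]
finger_gap: 0.149
gripper_force: 88.6
```

```bash
python3 - <<'E'
from tr import *
import hang
s,p,Rc=st()
tray(p[0]+.0658,p[1]-.0027,-2,zb=p[2]+.0877)
hang.hang()
E
```

```text
t 28.95 tcp [583.6 -36.1  65. ] F [-0.3  0.1  1.8] q [-0.28  0.69  1.86  0.19  0.34  1.15]
side bar mean [-0.3 -4.3  2.1] y -65.9..64.7 dx/dy, x0 [ 0.    -0.347] dz/dy [2.000e-03 2.064e+00] 211
side rim dz/dx [ 6.0000e-03 -7.0724e+01] x -37.1..53.6 100
top bar mean [-1.7  1.6  2.7] y -62.3..65.4 dx/dy, x0 [-0.007 -1.642] dz/dy [0.011 2.713] 99
top rim dz/dx [-1.3000e-02 -6.9876e+01] x -38.3..51.2 47
t 29.05 tcp [583.6 -36.1  65. ] F [ 0.8 -0.   2.9]
side 130 mean [648.7 -39.6 148.6] x 637.6..662.3 z 146.9..149.9 n8
side 150 mean [649.3 -39.7 156.5] x 627.9..672.7 z 150.2..168.6 n100
side 170 mean [663.7 -40.4 179.2] x 657.1..669.6 z 170.3..189.9 n18
side 190 mean [653.2 -41.  199.6] x 647.8..659.1 z 190.3..207.7 n15
side 210 mean [643.6 -41.2 219.6] x 636.8..653.0 z 210.2..228.7 n19
side 230 mean [633.8 -41.1 239.5] x 627.3..640.3 z 231.2..249.9 n19
side 250 mean [634.1 -39.3 262.2] x 623.7..665.9 z 250.2..269.9 n30
side 270 mean [643.3 -39.7 275.5] x 627.9..661.6 z 270.7..281.0 n41
top 150 mean [646.  -40.1 156. ] x 628.4..652.4 z 150.4..165.6 n38
top 230 mean [635.3 -34.3 239.8] x 632.1..638.7 z 236.6..241.9 n3
top 250 mean [641.3 -36.7 264.2] x 623.6..669.0 z 258.3..270.0 n14
top 270 mean [647.  -37.9 275.8] x 630.3..664.4 z 271.4..281.0 n27
```

drive_tool --pt "0.0001 0 -0.0003 0 0 0 -1" --pt "0 0 0 0 0 0 -1" --pt "0 0 0 0 0 0 -0.68" --pt "0 0 0 0 0 0 -0.64" --pt "0 0 0 0 0 0 -0.6" --pt "0 0 0 0 0 0 -0.5" --pt "0 0 0 0 0 0 -0.3" --pt "0 0 0 0 0 0 0" --pt "0 0 0 0 0 0 0" --pt "0 0 0 0 0 0 0"

```text
t: 30.15
tcp_pos: [0.5835, -0.036, 0.0652]
tool_rot: [0.991, -0.015, 0.13, 0.002]
force: [-0.1, 0.0, 0.1]
finger_gap: 0.5
gripper_force: 0.0
```

drive_tool --pt "-0.0048 0 -0.0013 0 0 0 0" --pt "-0.0097 0 -0.0026 0 0 0 0" --pt "-0.0193 0 -0.0052 0 0 0 0" --pt "-0.029 0 -0.0078 0 0 0 0" --pt "-0.029 0 -0.0078 0 0 0 0" --pt "-0.02 0 -0.02 0 0 0 0" --pt "0 0 0 0 0 0 0" --pt "0 0 0 0 0 0 0" --pt "0 0 0 0 0 0 0" --pt "0 0 0 0 0 0 0"

```text
t: 31.15
tcp_pos: [0.4653, -0.0328, 0.0795]
tool_rot: [0.991, -0.015, 0.131, 0.003]
force: [-0.6, 0.1, -0.5]
finger_gap: 0.497
gripper_force: 0.0
```

```bash
cat > fin.py <<'E'
from tr import *
import hang
tray(.6494,-.0393,-2,zb=.152); hang.hang("f")
E
python3 - <<'E'
import fin
from h import *
a=cv2.imread("pics/fside.png")[120:300,230:470];cv2.imwrite("pics/f2.png",cv2.resize(a,(800,600),interpolation=2))
E
```

```text
t 31.15 tcp [465.3 -32.8  79.5] F [-0.6  0.1 -0.5] q [-0.36  0.6   2.15  0.54  0.16  0.72]
side bar mean [ 0.3 -2.6  2.6] y -65.7..65.9 dx/dy, x0 [-0.004  0.312] dz/dy [0.01  2.659] 210
side rim dz/dx [-2.2000e-02 -7.0314e+01] x -39.8..48.9 153
top bar mean [-0.8 -0.7  3.4] y -61.4..65.9 dx/dy, x0 [-0.011 -0.848] dz/dy [-0.006  3.405] 107
top rim dz/dx [ 8.0000e-03 -6.6893e+01] x -37.8..47.4 41
t 31.25 tcp [464.8 -32.5  79.4] F [-0.7  0.2 -1.3]
side 130 mean [646.4 -40.6 148.1] x 637.5..662.1 z 146.4..149.6 n8
side 150 mean [650.2 -40.3 156.9] x 627.4..672.3 z 150.4..168.9 n94
side 170 mean [663.9 -40.4 179.4] x 658.6..671.1 z 170.2..188.2 n17
side 190 mean [652.9 -41.3 201. ] x 647.6..661.4 z 190.1..208.1 n15
side 210 mean [643.2 -41.  220.2] x 636.0..650.9 z 211.9..229.2 n20
side 230 mean [634.2 -41.5 239.4] x 629.5..641.3 z 230.3..248.8 n16
side 250 mean [632.  -39.4 261.8] x 623.1..666.6 z 250.6..269.9 n30
side 270 mean [644.2 -39.7 275.5] x 630.2..660.6 z 270.4..280.1 n43
top 150 mean [645.5 -41.8 157.1] x 629.0..652.3 z 150.6..167.3 n36
top 210 mean [647.6 -34.5 218.4] x 643.3..651.9 z 210.1..226.5 n3
top 230 mean [635.1 -34.3 241.3] x 631.0..639.1 z 234.6..248.6 n3
top 250 mean [642.4 -37.7 264.1] x 623.8..669.2 z 252.4..269.8 n15
top 270 mean [646.2 -37.7 275.6] x 630.1..660.7 z 271.4..279.7 n27
```

View pics/f2.png

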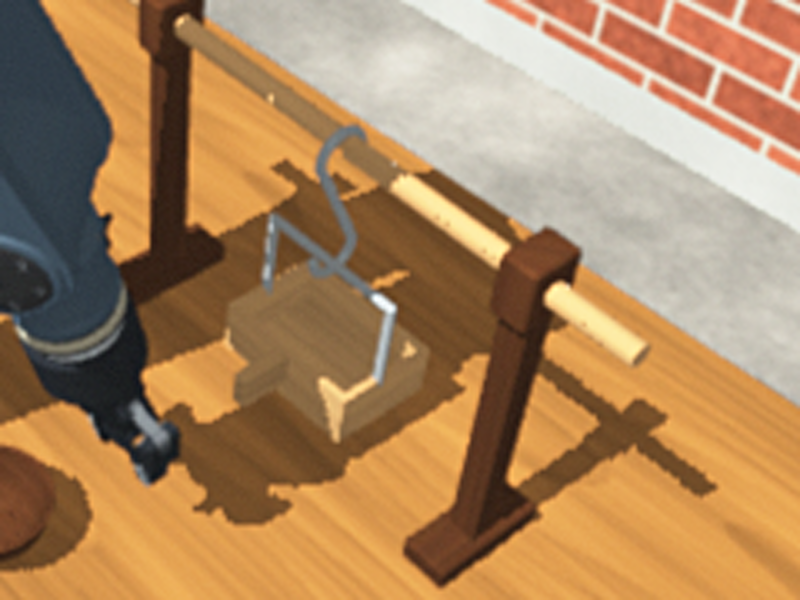

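The tray hangs by its bar in the lower curl at about (325,265), and the gripper is clear. I let it settle, recheck it, then hand in.

drive_tool --pt "0 0 0 0 0 0 0" --pt "0 0 0 0 0 0 0" --pt "0 0 0 0 0 0 0" --pt "0 0 0 0 0 0 0" --pt "0 0 0 0 0 0 0" --pt "0 0 0 0 0 0 0" --pt "0 0 0 0 0 0 0" --pt "0 0 0 0 0 0 0" --pt "0 0 0 0 0 0 0" --pt "0 0 0 0 0 0 0"

```text
t: 32.35
tcp_pos: [0.464, -0.0323, 0.0795]
tool_rot: [0.991, -0.015, 0.13, 0.002]
force: [-0.4, -0.4, 0.4]
finger_gap: 0.5
gripper_force: 0.0
```

drive_tool --pt "0 0 0 0 0 0 0" --pt "0 0 0 0 0 0 0" --pt "0 0 0 0 0 0 0" --pt "0 0 0 0 0 0 0" --pt "0 0 0 0 0 0 0" --pt "0 0 0 0 0 0 0" --pt "0 0 0 0 0 0 0" --pt "0 0 0 0 0 0 0" --pt "0 0 0 0 0 0 0" --pt "0 0 0 0 0 0 0"

```text
t: 33.35
tcp_pos: [0.464, -0.0324, 0.0795]
tool_rot: [0.991, -0.015, 0.13, 0.002]
force: [0.2, -0.1, -0.0]
finger_gap: 0.499
gripper_force: 0.0
```

```bash
python3 - <<'E' | grep -E "bar|rim|^t|270"
from tr import *
for i in range(3): tray(.6494,-.0393,-2,zb=.152)
E
```

```text
t 33.35 tcp [464.  -32.4  79.5] F [ 0.2 -0.1 -0. ] q [-0.36  0.6   2.15  0.54  0.16  0.72]
side bar mean [ 0.3 -2.8  2.7] y -65.4..65.4 dx/dy, x0 [-0.003  0.284] dz/dy [0.004 2.668] 211
side rim dz/dx [-9.0000e-03 -7.0177e+01] x -39.4..53.7 150
top bar mean [-0.7  1.4  3.5] y -61.3..65.9 dx/dy, x0 [-0.004 -0.668] dz/dy [0.01  3.517] 105
top rim dz/dx [-4.1000e-02 -6.8383e+01] x -39.8..48.2 42
t 33.45 tcp [464.  -32.3  79.5] F [ 0.5 -0.2  0.8] q [-0.36  0.6   2.15  0.54  0.16  0.72]
side bar mean [ 0.3 -2.8  2.6] y -65.5..65.0 dx/dy, x0 [-0.002  0.318] dz/dy [0.007 2.653] 213
side rim dz/dx [-1.8000e-02 -7.0157e+01] x -39.4..51.0 163
top bar mean [-0.5  0.   3.8] y -61.6..66.0 dx/dy, x0 [-0.001 -0.54 ] dz/dy [-0.     3.768] 105
top rim dz/dx [ 1.5000e-02 -6.7122e+01] x -38.3..47.4 42
t 33.55 tcp [464.  -32.3  79.5] F [-0.5  0.9 -0.4] q [-0.36  0.6   2.15  0.54  0.16  0.72]
side bar mean [ 0.5 -2.9  2.7] y -65.9..65.2 dx/dy, x0 [-0.     0.494] dz/dy [0.005 2.703] 213
side rim dz/dx [-2.4000e-02 -7.0296e+01] x -40.4..51.3 159
top bar mean [-0.5  0.4  3.3] y -62.1..66.0 dx/dy, x0 [-0.005 -0.486] dz/dy [0.019 3.315] 106
top rim dz/dx [-2.2000e-02 -6.8521e+01] x -37.9..49.1 44
```

Level within about 1° and still.

```bash
python3 -c "
from station import manip
print(manip.sign_off())"
```

```text
the job is handed in; nothing more can be done
None
```

The hook hangs in the rail's groove and the tray hangs level and still from its lower curl (handed in at about 34 s); on the first approach the gripper or hook bumped the rail's front (about 16 N read as it stopped), and while sliding it pressed about 5 N (6.5 N at first touch) rather than 2 to 4 N.

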